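# Empty the pod brewer's catch tray into the return canister

## Task

Empty the coffee brewer's catch tray of its used discs: press the button catch of the return canister and steady its sprung lid so that it eases up all the way instead of being flung open, then stack used discs flat in the tube, on those already there, until the top one reaches the black fill line. Put the discs that are left over in the steel pan, press the lid shut so that it catches, and leave the cups and the other things on the counter where they are.

Things in the scene. Friction and masses are not known exactly. Their poses are not given: they have to be found in the camera images.
- tray_floor (a point): Centre of the floor of the catch tray, 4 mm above the counter. The tray (200 mm along own x, 300 mm along own y, steel rim all round, up to 10 mm above the counter) is drawn out of the pod brewer, a black machine 310 mm tall whose front face is 155 mm from this point along own +x. It does not move. Used discs lie flat in it, and an espresso cup stands among them.
- espresso_cup_rim (a point): The espresso cup standing in the tray (58 mm across, 55 mm tall): centre of its mouth. Not part of the job: it stays where it is.
- tube_foot (a point): Centre of the floor inside the return canister's clear tube, 8 mm above the counter; own z is the tube's axis, own -x the canister's front (button), +x its back (hinge). Fixed. Inside diameter 68 mm, mouth 92 mm above this point, top 10 mm flared. Both sides (own +y and -y) are open by finger slots 42 mm wide from foot to mouth, so that fingers can lower a disc right onto the stack.
- fill_line (a point): Point on the tube's axis level with the black fill line round the tube, 80 mm above the tube's floor: the height of four discs. One or two used discs (old1, in some runs old2 on it) are already in the tube at the start.
- lid_hinge (a point): Middle of the lid's hinge axis, which runs along own y, 62 mm behind the tube's axis (own +x) and 98 mm above the tube's floor. A steel hinge post stands just behind it.
- lid (a joint): Angle of the sprung lid, rad: 0 shut and caught; grows as its front edge swings up and back, to a stop at 1.85 (past upright), where the spring holds it. 0.2 kg. The spring opens it with 0.26 Nm when shut, 0.1 Nm when open: let go, it is flung open at over 10 rad/s, so something must bear on its top face and give way slowly all the way.
- lid_edge (a point): Middle of the lid's front edge, top face, 119 mm from the hinge axis; shut, it is 100 mm above the tube's floor and 57 mm in front of the tube's axis. The lid is a flat plate 84 mm wide, 4 mm thick. Pushed shut from behind and above, it catches when pressed to its lower stop (-0.02 rad); the lip below this edge rides over the catch's hook with up to 10 N.
- button_top (a point): Centre of the top of the catch's aluminium push button, 21 x 26 mm, pressed straight down; 71.5 mm in front of the tube's axis. Only 4 mm lie between it and the lid's front edge, so that one fingertip can press it and cover the edge of the lid too. At rest its top is 13 mm above the lid's top.
- button (a joint): How far the button is pressed, m: 0 at rest, 0.007 fully down (about 4 N; its top is then 6 mm above the top of the shut lid). The catch lets go at about 0.003 to 0.006, and the lid's edge then rises against whatever covers it. It springs back.
- pan_in (a point): Centre of the inner floor of the overflow pan, a steel catering pan 265 mm long (own x), 162 mm wide (own y), 65 mm high, walls and floor 4 mm; this point is 4 mm above the counter. It does not move.
- disc1_mid (a point): A used coffee disc, a white plastic puck with a foil face, round, 62 mm across and 20 mm thick, about 60 g; this point is its centre, half-way up, z along its axis. At the start it lies flat in the catch tray. Absent (None) in some runs.
- disc2_mid (a point): A used coffee disc, a white plastic puck with a foil face, round, 62 mm across and 20 mm thick, about 60 g; this point is its centre, half-way up, z along its axis. At the start it lies flat in the catch tray. Absent (None) in some runs.
- disc3_mid (a point): A used coffee disc, a white plastic puck with a foil face, round, 62 mm across and 20 mm thick, about 60 g; this point is its centre, half-way up, z along its axis. At the start it lies flat in the catch tray. Absent (None) in some runs.
- disc4_mid (a point): A used coffee disc, a white plastic puck with a foil face, round, 62 mm across and 20 mm thick, about 60 g; this point is its centre, half-way up, z along its axis. At the start it lies flat in the catch tray. Absent (None) in some runs.
- disc5_mid (a point): A used coffee disc, a white plastic puck with a foil face, round, 62 mm across and 20 mm thick, about 60 g; this point is its centre, half-way up, z along its axis. At the start it lies flat in the catch tray. Absent (None) in some runs.
- old1_mid (a point): A used coffee disc, a white plastic puck with a foil face, round, 62 mm across and 20 mm thick, about 60 g; this point is its centre, half-way up, z along its axis. At the start it lies at the bottom of the canister's tube.
- old2_mid (a point): A used coffee disc, a white plastic puck with a foil face, round, 62 mm across and 20 mm thick, about 60 g; this point is its centre, half-way up, z along its axis. At the start it lies in the canister's tube. Absent (None) in some runs.
- mug: A blue mug, 82 mm across, 95 mm tall; origin under it. Not part of the job: it stays where it is.
- spoon: A steel spoon, 150 mm long; origin under it. Not part of the job: it stays where it is.
- sugar_jar: A glass sugar jar, 80 mm across, 120 mm tall; origin under it. Not part of the job: it stays where it is.
- tea_box: A cardboard tea box, 80 x 160 x 85 mm; origin under it. Not part of the job: it stays where it is.
- paper_cups: A stack of paper cups, 85 mm across, 150 mm tall; origin under it. Not part of the job: it stays where it is.
Things that resemble listed ones, but are neither listed nor needed, are in the scene too. Leave any purple or red look-alike of the part that bears disc5_mid alone. Leave any purple look-alike of the part that bears disc3_mid alone.

How it is judged:
By the outcome, as a careful person would: the job done as asked, in the order asked, and still so for the second after the job is handed in, with the robot touching nothing.
Of disc1, disc2, disc3, disc4, disc5, old2 only 5 to 6 are there at a start; the rules pass over those that are not, and their reading is None.
At some moment in a run one of disc1, disc2, disc3, disc4, disc5 may be knocked a few centimetres aside while the robot is not near it.
It also fails if it takes over 208 s, if anything falls off the work surface, if the arm or the gripper's body presses on something with over 40 N, if the wrist force passes 120 N, or if a joint passes its speed limit or range.

## Robot

A 6-joint arm with a two-finger parallel gripper is mounted at the origin on the work surface. World frame = base frame: x ahead of the robot, y to its left, z up, the work surface at z = 0. Lengths are in m, angles in rad, forces in N, time in s.
With the tool pointing down it reaches from about 0.3 to 0.825 m from the base axis. Payload 5.4 kg.
Tool frame: the origin (TCP) lies at the very end of the fingers, on their centre line; the grasp point (between the pads) lies 19 mm behind it; z points along the fingers, y is the direction in which the jaws open and shut (so a half turn about z gives the same grasp; the last joint's range is limited). The gripper opens to 92 mm and grips with 3 to 60 N. Pads are 20 mm wide; open, the fingers measure 128 mm over their backs; the gripper's body (75 mm by 189 mm) begins 69 mm behind the grasp point.
Start: joints at [-1.532, 0.158, 1.597, -0, 1.386, -0.21], TCP at [0.142, -0.557, 0.215] pointing down, gripper open.
Joint ranges: [-2.91, 2.91], [-0.94, 2.29], [0.18, 2.7], [-1.29, 4.43], [0.17, 2.64], [-3, 3]. Speed limits (rad/s): [2.57, 2.57, 3.14, 3.14, 3.14, 3.14].

## Interface

Orientations are given as a unit quaternion [w, x, y, z].
In Python, from rig import * gives the robot as it stands. The module is installed in compiled form; this text tells all that it offers.
- The arm moves only by the shell command python3 -m crank 'ROWS' [FORCE]. ROWS is JSON, a list of rows, each a list of 7 numbers: the turn, a rotation vector about the world's x, y, z in degrees, then the shift along the world's x, y, z in cm, then the finger opening in cm, from 0 to 9.19. A call has 1 to 5 rows; each row shifts and turns the commanded pose from where the row before left it; what a row does not reach is not made up. A row lasts 1/8 s, in which the tool goes at most 62.5 mm and 10.7 degrees, less where a joint would pass 70% of its speed; a pose out of reach is approached as far as the arm can. A call with a gripper value outside its range is refused whole. The fingers move at their own pace and stop on an object; FORCE is the grip in N (left out, the last holds). Time passes only in rows, so rows that do not move let the fingers close. It gives the time, the measured TCP pose, the force and the opening at its end, in the units of the state.
- get_obs(): the state, without advancing time (a new reading comes with each control period).
- get_image(name): name is "scene" or "side" or "wrist"; returns the picture (480x640x3 uint8, red, green, blue); there is no depth.
- get_calibration(name): a dict with "fovy" (degrees; the focal length in pixels is half the picture's height over the tangent of half this angle, whatever the lens; pixels are square), "cx", "cy" (the principal point, pixels), "k1" (the pictures are not rectified: a ray, as slopes to the right and down, at radius r is drawn at 1 + k1 r^2 times it, then the intrinsics apply), "pose" (4x4, takes a point from camera to world coordinates); the wrist camera has in their place "T_tool_cam" (4x4, takes a point from camera to tool coordinates, whose origin is the TCP and whose axes are the flange's). Camera axes: x right, y down, z forward; pixel columns grow to the right and rows downward; lengths in m; the calibration is good to about 2 mm. A picture is of the moment at which its call begins: read the wrist's pose just before it. get_calibration takes no time and is no camera call.
- hand_in(): hands the job in, once; it reports no verdict.
The state is a dict: "time": time; "qpos": joint angles; "joint_velocities": joint speeds; "tau": joint torques, N m; "tool_pos": TCP position; "tcp_rot": TCP orientation; "force": force on the tool from outside, world axes, zero at the start; "moment": the same for the moment, N m; "gripper_width": opening from 0.0 (shut) to 1.0 (fully open).
Only numpy, scipy, OpenCV 4.12 (cv2) and the standard library are available. Lean on these libraries where they do the work, as an engineer would, in place of code of your own. Each camera call takes 0.05 s, during which the arm holds its last target. There are 200 camera calls.

## Working session

There is one attempt and no reset: what is moved stays moved. The work goes in short steps, Python scripts to look and compute and a shell command to move; the robot and the scene stay as the last step left them, time stands still between calls to the robot, and variables do not carry over. Pictures are saved under pics/ and viewed, about 12 in all and at most 16, crops included, and the job is handed in when it is done.

```bash
ls; mkdir -p pics
cat > h.py <<'E'
from rig import *
import numpy as np, cv2
def cam(name):
    c=get_calibration(name); f=240/np.tan(np.radians(c["fovy"])/2)
    return c,f
def save(name,fn,crop=None,sc=1):
    im=get_image(name)[:,:,::-1]
    cv2.imwrite('pics/'+fn+'_raw.png',im)
    if crop: x0,y0,x1,y1=crop; im=im[y0:y1,x0:x1]
    im=cv2.resize(im,None,fx=sc,fy=sc,interpolation=cv2.INTER_CUBIC) if sc!=1 else im
    cv2.imwrite('pics/'+fn+'.png',im)
E
python3 - <<'E'
from h import *
print(get_obs())
for n in("scene","side","wrist"):
    print(n,get_calibration(n)); save(n,n+'0')
E
```

```text
pics
{'time': 0.0, 'qpos': array([-1.53212313e+00,  1.59027678e-01,  1.59815825e+00,  7.82054110e-06,
        1.38622135e+00, -2.10096080e-01]), 'joint_velocities': array([ 0.0014059 , -0.00064223,  0.00013465, -0.0014603 ,  0.0009245 ,
       -0.00017307]), 'tau': array([ 9.75361472e-04, -3.85565400e+01, -3.22108591e+01,  7.01883109e-02,
        3.77974520e-02, -1.33377443e-04]), 'tool_pos': array([ 0.1415319 , -0.5566895 ,  0.21366799]), 'tcp_rot': array([-9.03650266e-04,  9.92273881e-01,  1.24063382e-01,  8.15007555e-05]), 'force': array([-0.38597868, -0.12961995,  0.61952376]), 'moment': array([ 0.05761175,  0.01901944, -0.0049257 ]), 'gripper_width': 0.99814423418915}
scene {'fovy': 45.803952561049925, 'cx': 320.1340175690924, 'cy': 241.53424656634556, 'k1': -0.1538746002346644, 'pose': array([[ 0.72903746,  0.56238628, -0.39016157,  1.00384894],
       [ 0.68433986, -0.61016007,  0.39922882, -0.49280181],
       [-0.0135402 , -0.55805588, -0.8296929 ,  1.17181549],
       [ 0.        ,  0.        ,  0.        ,  1.        ]])}
side {'fovy': 48.159024320141334, 'cx': 316.625768010682, 'cy': 238.5231732506755, 'k1': -0.052951818765689204, 'pose': array([[-0.79457387, -0.32685146,  0.51168398, -0.1244761 ],
       [-0.60714584,  0.42060327, -0.67414154,  0.84857179],
       [ 0.0051282 , -0.84632205, -0.53264687,  0.74274329],
       [ 0.        ,  0.        ,  0.        ,  1.        ]])}
wrist {'fovy': 67.44269890360438, 'cx': 318.11301164203286, 'cy': 235.8524968733608, 'k1': -0.05325673729499775, 'T_tool_cam': array([[ 4.39116400e-04, -9.56028136e-01, -2.93274634e-01,
         8.41410150e-02],
       [ 9.99999844e-01,  3.18666717e-04,  4.58484874e-04,
         1.73096291e-04],
       [-3.44867575e-04, -2.93274789e-01,  9.56028127e-01,
        -1.68851777e-01],
       [ 0.00000000e+00,  0.00000000e+00,  0.00000000e+00,
         1.00000000e+00]])}
```

View pics/scene0.png

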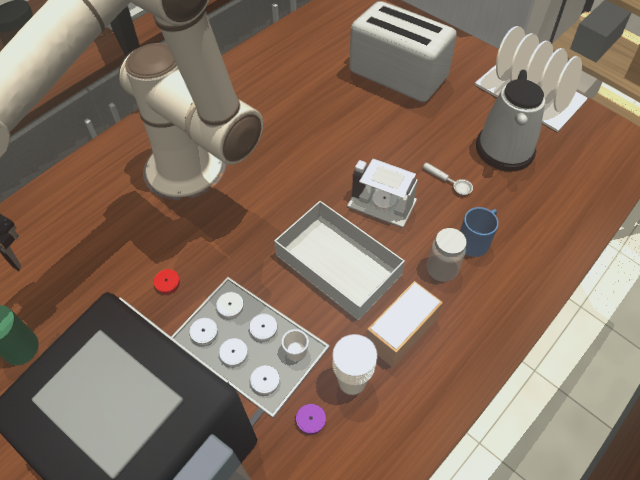

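View pics/side0.png

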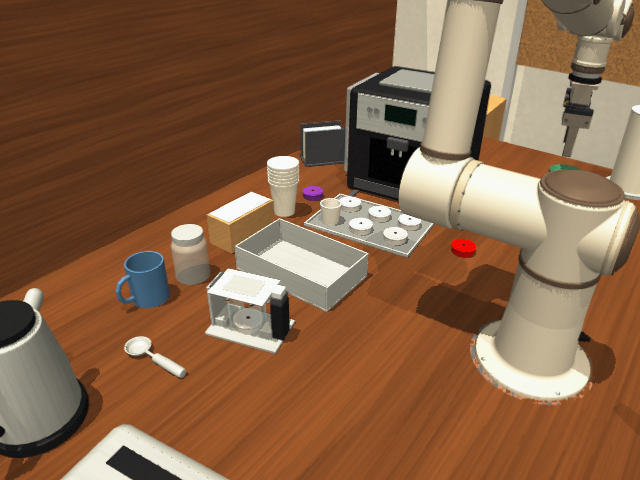

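Scene: five white discs in the tray at (230,304), (263,326), (203,330), (233,351), (265,379). The espresso cup is at (294,345), the pan at (340,260) and the canister at (385,190). The red disc (166,281) and purple disc (311,418) are outside the tray, so they are the look-alikes to leave alone. I'll enlarge the canister and confirm the discs.

```bash
cat >> h.py <<'E'
def ray(name,u,v,pose=None):
    c,f=cam(name)
    x=np.array([(u-c["cx"])/f,(v-c["cy"])/f]); y=x.copy()
    for _ in range(30): y=x/(1+c["k1"]*(y@y))
    T=c.get("pose",pose)
    return T[:3,3],T[:3,:3]@np.array([y[0],y[1],1])
def atz(name,u,v,z,pose=None):
    o,d=ray(name,u,v,pose); return o+d*(z-o[2])/d[2]
def proj(name,P,pose=None):
    c,f=cam(name); T=c.get("pose",pose); p=(np.asarray(P)-T[:3,3])@T[:3,:3]
    s=p[...,:2]/p[...,2:]; s=s*(1+c["k1"]*(s**2).sum(-1,keepdims=True))
    return s*f+[c["cx"],c["cy"]]
def wpose():
    from scipy.spatial.transform import Rotation as R
    o=get_obs(); T=np.eye(4); q=o["tcp_rot"]; T[:3,:3]=R.from_quat(np.r_[q[1:],q[0]]).as_matrix(); T[:3,3]=o["tool_pos"]
    return T@get_calibration("wrist")["T_tool_cam"]
E
python3 - <<'E'
from h import *
a=cv2.imread('pics/scene0_raw.png');b=cv2.imread('pics/side0_raw.png')
A=cv2.resize(a[150:235,335:435],None,fx=4,fy=4,interpolation=2);B=cv2.resize(b[260:355,195:305],None,fx=3.6,fy=3.6,interpolation=2)
C=cv2.resize(a[270:420,150:350],None,fx=2,fy=2,interpolation=2)
o=np.zeros((660,800,3),np.uint8);o[:340,:400]=A;o[:342,400:796]=B;o[345:645,:400]=C
cv2.imwrite('pics/c1.png',cv2.resize(o[:645],(740,597)))
for u,v in[(230,304),(263,326),(203,330),(233,351),(265,379)]: print(atz("scene",u,v,.024).round(4))
print('cup',atz("scene",294,338,.059))
E
```

```text
[ 0.4304 -0.2056  0.024 ]
[ 0.5257 -0.1921  0.024 ]
[ 0.4347 -0.2913  0.024 ]
[ 0.5212 -0.2788  0.024 ]
[ 0.6183 -0.2753  0.024 ]
cup [ 0.6090597  -0.17556849  0.059     ]
```

View pics/c1.png

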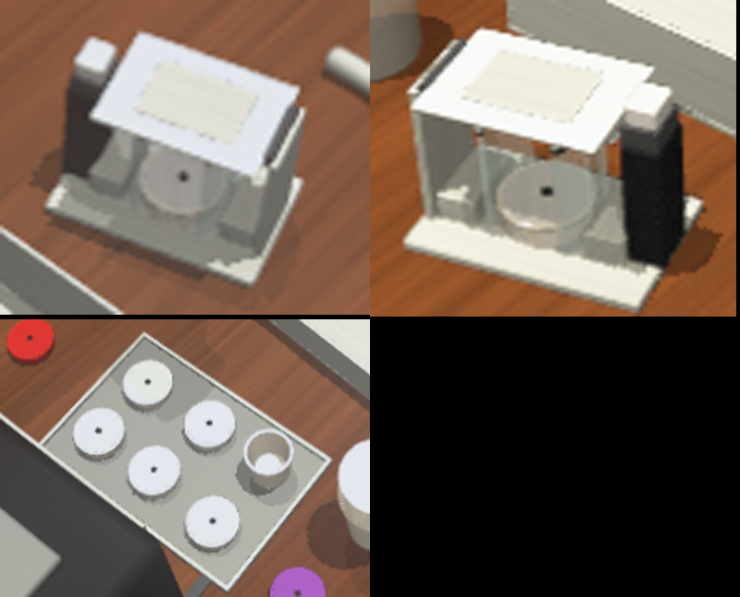

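The crops show five white discs lying flat in the tray, so these are the ones meant. The red and purple discs are outside it. The canister's black catch block carries the light push button at the front, scene crop (97,47), and the hinge is on the far side. At least one disc lies in the tube. Next I fit the poses.

Run:
```python
from h import *
from scipy.optimize import least_squares
def fit(obs,x0,lab):
    # obs: list (cam,u,v,local xyz)
    L=np.array([o[3] for o in obs])
    def W(p):
        c,s=np.cos(p[2]),np.sin(p[2]); return np.c_[p[0]+c*L[:,0]-s*L[:,1],p[1]+s*L[:,0]+c*L[:,1],L[:,2]]
    def r(p):
        w=W(p); return np.concatenate([proj(o[0],w[i])-[o[1],o[2]] for i,o in enumerate(obs)])
    s=least_squares(r,x0,loss='soft_l1'); print(lab,s.x.round(4),np.degrees(s.x[2]).round(1)); print(s.fun.reshape(-1,2).round(1).tolist())
A=lambda x,y:("scene",335+x/3.7,150+y/3.703); B=lambda x,y:("side",195+(x/.925-400)/3.6,260+y/.9256/3.6)
f1,f2,b1,b2=(-.057,-.042,.108),(-.057,.042,.108),(.055,-.042,.108),(.055,.042,.108)
bt=(-.0715,0,.121)
# which side is +y decided by handedness
p=atz("scene",388,180,.108);print(p)
for yaw in(0,1.57,3.14,-1.57):
  pass
sc=[A(140,33),A(92,118),A(298,97),A(262,172)]; sd=[B(652,68),B(600,150),B(482,30),B(413,108)]
fw=atz("scene",*A(97,47)[1:],.121); yaw=np.arctan2(*(p-fw)[[1,0]]); print(np.degrees(yaw))
# for front corners, find signs
o=[]
c,s=np.cos(yaw),np.sin(yaw)
for P in sc+sd:
    w=atz(*P,.108)-p; l=(c*w[0]+s*w[1],-s*w[0]+c*w[1]); print(P,np.round(l,3))
    o.append((*P,(-.057 if l[0]<0 else .0605,np.sign(l[1])*.042,.108)))
o+=[(*A(97,47),bt),(*B(650,95),bt)]
fit(o,[p[0],p[1],yaw],'can')
# pan, tray corners
for n,z,cs in(("pan",.065,[(322,204),(404,262),(359,315),(275,241)]),("tray",.010,[(228,278),(328,346),(273,414)])):
    q=np.array([atz("scene",*k,z) for k in cs]);print(n,q.round(4).tolist(),q.mean(0),np.linalg.norm(np.diff(q,axis=0),axis=1))
for n,z,cs in(("pan",.065,[(367,259),(328,306)]),("tray",.010,[(433,210)])):
    print('side',n,[atz("side",*k,z).round(4).tolist() for k in cs])
```

```text
[0.50152965 0.26323018 0.108     ]
7.985032029077603
('scene', 372.8378378378378, 158.9116932217121) [-0.067  0.037]
('scene', 359.86486486486484, 181.86605455036457) [-0.053 -0.044]
('scene', 415.5405405405405, 176.19497704563867) [0.049 0.049]
('scene', 405.81081081081084, 196.4488252768026) [ 0.062 -0.019]
('side', 279.68468468468467, 280.40718332853163) [-0.059 -0.042]
('side', 264.0690690690691, 305.01584557764335) [-0.075  0.037]
('side', 228.63363363363362, 269.0031691155287) [ 0.052 -0.023]
('side', 207.9129129129129, 292.4114088159032) [0.039 0.059]
can [0.491  0.269  0.3166] 18.1
[[-1.8, -1.2], [-1.7, -0.9], [-0.4, -3.7], [-2.4, 0.3], [0.1, -0.7], [-1.6, 0.1], [-2.1, -0.9], [-1.6, -0.5], [-1.7, 1.1], [-0.9, -0.3]]
pan [[0.4106, 0.124, 0.065], [0.6637, 0.129, 0.065], [0.6764, -0.0429, 0.065], [0.4042, -0.0312, 0.065]] [0.53871748 0.04471192 0.065     ] [0.25310562 0.17238068 0.27249685]
tray [[0.3678, -0.1586, 0.01], [0.6601, -0.1243, 0.01], [0.6809, -0.3148, 0.01]] [ 0.56962057 -0.19921941  0.01      ] [0.29428113 0.19161055]
side pan [[0.3854, -0.01, 0.065], [0.3568, 0.176, 0.065]]
side tray [[0.4124, -0.3993, 0.01]]
```

```bash
python3 -m crank '[[0,0,-8,2,3,5,0],[0,0,-8,2,4,4.5,0],[0,0,-8,2.5,4.5,3,0],[0,0,-8,2.5,5,2,0],[0,0,-8,2.5,5.5,0,0]]'; python3 -m crank '[[0,0,-8,2.5,5.5,0,0],[0,0,-8,2.5,5.5,0,0],[0,0,-8,2.5,5.5,0,0],[0,0,-8,2.5,5.5,0,0],[0,0,-8,2.5,5.5,0,0]]';  python3 -m crank '[[0,0,-6.5,2,5.5,-1,0],[0,0,0,2,5.5,-1,0],[0,0,0,1.5,5.5,0,0],[0,0,0,0,5.5,0,0],[0,0,0,0,5.5,0,0]]'
```

```text
time: 0.78
tool_pos: [0.257, -0.337, 0.3607]
tcp_rot: [0.001, 0.974, -0.225, 0.001]
force: [-0.6, 0.7, 0.1]
gripper_width: 0.48
time: 1.4
tool_pos: [0.3765, -0.075, 0.3589]
tcp_rot: [-0.0, 0.848, -0.53, 0.0]
force: [0.5, -1.9, 0.2]
gripper_width: 0.002
time: 2.02
tool_pos: [0.4308, 0.2001, 0.3386]
tcp_rot: [0.0, 0.818, -0.576, -0.0]
force: [0.4, 0.3, 1.1]
gripper_width: 0.005
```

```bash
python3 -m crank '[[0,0,0,0,4,0,0],[0,0,0,0,0,0,0]]'
python3 - <<'E'
from h import *
T=wpose(); np.save('T1.npy',T); save('wrist','w1'); print(T[:3,3], proj('wrist',np.array([[.491,.269,.108],[.49-.0715*.95,.269-.0715*.31,.121]]),T))
E
```

```text
time: 2.28
tool_pos: [0.4341, 0.2238, 0.3382]
tcp_rot: [-0.004, 0.824, -0.566, -0.005]
force: [-0.7, 0.3, 0.3]
gripper_width: 0.007
[0.46540952 0.1438366  0.50602668] [[258.60371848 219.17767753]
 [321.68083607 225.78893781]]
```

View pics/w1.png

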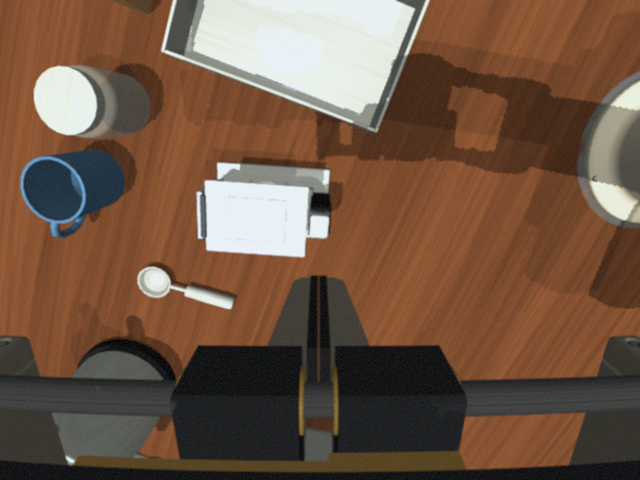

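The wrist picture shows the shut lid with corners near (207,181), (310,187), (304,257) and (206,250). The button is at (320,222), and the spoon, mug and jar are to the left, clear of the hinge side. The fingertips taper to about 5 mm each.

Run:
```python
from h import *
T=np.load('T1.npy')
im=cv2.imread('pics/w1_raw.png'); 
print(im[215,250],im[173,270],im[190,215],im[215,325],im[225,320])
m=np.zeros((482,642),np.uint8); g=im.copy()
cv2.floodFill(g,m,(212,230),(0,0,255),(6,6,6),(6,6,6),cv2.FLOODFILL_FIXED_RANGE|4|(255<<8))
ys,xs=np.nonzero(m[1:-1,1:-1]); print(len(xs),xs.min(),xs.max(),ys.min(),ys.max())
r=cv2.minAreaRect(np.c_[xs,ys].astype(np.float32)); bx=cv2.boxPoints(r); print(r,bx.tolist())
w=np.array([atz('wrist',*b,.108,T) for b in bx]);print(w.round(4).tolist(),np.linalg.norm(np.diff(w,axis=0),axis=1))
c=cv2.resize(im[155:270,185:345],None,fx=4,fy=4,interpolation=2); cv2.imwrite('pics/w1c.png',c)
```

```text
[246 240 231] [132 141 136] [247 241 233] [116 122 120] [247 241 233]
6552 206 307 181 255
((254.48672485351562, 218.19912719726562), (101.70758056640625, 68.44807434082031), 3.814074993133545) [[201.46902465820312, 248.96461486816406], [206.02212524414062, 180.6681365966797], [307.5044250488281, 187.4336395263672], [302.9513244628906, 255.73011779785156]]
[[0.543, 0.3281, 0.108], [0.56, 0.2479, 0.108], [0.4515, 0.2145, 0.108], [0.4279, 0.2927, 0.108]] [0.08199106 0.11346516 0.0816641 ]
```

View pics/w1c.png

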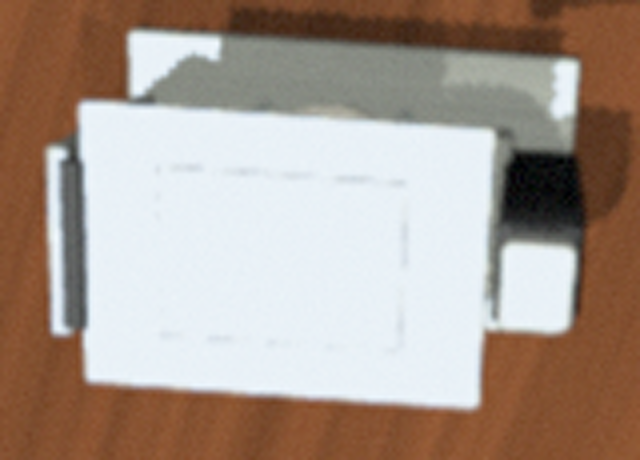

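Run:
```python
from h import *
T=np.load('T1.npy')
k=[(205,180.5),(309.2,187.3),(305,257.3),(206.5,250.5)]
w=np.array([atz('wrist',*b,.108,T) for b in k]);print(w.round(4).tolist(),np.linalg.norm(np.diff(w,axis=0),axis=1))
print('button',atz('wrist',319.3,226.8,.121,T))
fe=(w[1]+w[2])/2; a=((w[0]-w[1])+(w[3]-w[2])); yw=np.arctan2(a[1],a[0]); b=w[2]-w[1]; print('edge',fe,np.degrees(yw),np.degrees(np.arctan2(-b[0],b[1])))
yw=np.radians(17.4); u=np.array([np.cos(yw),np.sin(yw)])
print('tube',fe[:2]+.057*u, atz('wrist',319.3,226.8,.121,T)[:2]+.0715*u)
for n,p in(('mug',(60,185)),('jar',(70,100)),('spoon',(155,282)),('spoon2',(230,302))): print(n,atz('wrist',*p,.05 if n!='jar' else .12,T))
q=np.array([atz('wrist',*b,.065,T) for b in[(163,50),(378,131),(430,0)]]);print('pan',q.round(3).tolist())
```

```text
[[0.5611, 0.2481, 0.108], [0.4498, 0.2137, 0.108], [0.425, 0.2937, 0.108], [0.5369, 0.3278, 0.108]] [0.11648892 0.08376107 0.11699525]
button [0.42412707 0.24888563 0.121     ]
edge [0.43738051 0.25367047 0.108     ] 17.071891569989834 17.24531079698297
tube [0.49177221 0.27071579] [0.49235525 0.27026704]
mug [0.75500371 0.33720387 0.05      ]
jar [0.71537163 0.21407443 0.12      ]
spoon [0.60315333 0.42691626 0.05      ]
spoon2 [0.49490718 0.41799116 0.05      ]
pan [[0.658, 0.133, 0.065], [0.396, 0.129, 0.065], [0.398, -0.02, 0.065]]
```

```bash
python3 -m crank '[[0,0,-3.9,0.5,3.0,-5,2.2],[-1.8,5.7,0,0,0,-5,2.2],[-1.8,5.7,0,0,0,-5,2.2],[0,0,0,0,0,-2.8,2.2],[0,0,0,0,0,0,2.2]]'
python3 - <<'E'
from h import *
from scipy.spatial.transform import Rotation as R
o=get_obs(); q=o['tcp_rot']; print(o['tool_pos'],o['qpos'].round(2),o['gripper_width']*9.19); print(R.from_quat(np.r_[q[1:],q[0]]).as_matrix().round(3))
E
```

```text
time: 2.95
tool_pos: [0.4448, 0.2169, 0.1573]
tcp_rot: [0.069, 0.811, -0.575, -0.081]
force: [-0.2, -0.2, 1.4]
gripper_width: 0.245
[0.44483118 0.21687025 0.15728045] [0.19 0.17 1.71 0.02 1.47 2.99] 2.2512838380778852
[[ 0.326 -0.922 -0.21 ]
 [-0.944 -0.33  -0.019]
 [-0.052  0.205 -0.977]]
```

The last joint is at its limit, so I'll use the half-turned grasp instead: untilt, then turn about +177°.

```bash
python3 -m crank '[[1.8,-5.7,0,0,0,3,2.2],[1.8,-5.7,0,0,0,2,2.2],[0,0,10.5,0,0.5,0,2.2],[0,0,10.5,0,0.5,0,2.2],[0,0,10.5,0,0.5,0,2.2]]'; python3 -m crank '[[0,0,10.5,0,0.5,0,2.2],[0,0,10.5,0,0.5,0,2.2],[0,0,10.5,0,0.5,0,2.2],[0,0,10.5,0,0.5,0,2.2],[0,0,10.5,0,0.5,0,2.2]]';python3 -m crank '[[0,0,10.5,0,0,0,2.2],[0,0,10.5,0,0,0,2.2],[0,0,10.5,0,0,0,2.2],[0,0,10.5,0,0,0,2.2],[0,0,10.5,0,0,0,2.2]]';python3 -m crank '[[0,0,10.5,0,0,0,2.2],[0,0,9,0,0,0,2.2],[0,0,0,0,0,0,2.2],[0,0,0,0,0,0,2.2]]';  cat > st.py <<'E'
from h import *
from scipy.spatial.transform import Rotation as R
o=get_obs(); q=o['tcp_rot']; M=R.from_quat(np.r_[q[1:],q[0]]).as_matrix()
p=o['tool_pos']-[.492,.2705,.008]; u=np.array([.956,.294,0]); v=np.array([-.294,.956,0])
print('can u,v,z mm',(np.array([p@u,p@v,p[2]])*1e3).round(1),'force',(o['force']).round(1),'q',o['qpos'].round(2),'open',round(o['gripper_width']*91.9,1),'t',round(o['time'],2))
print('tool x yaw',np.degrees(np.arctan2(M[1,0],M[0,0])).round(1),'axis in can',np.round([M[:,2]@u,M[:,2]@v,M[2,2]],3), 'pos',o['tool_pos'].round(4))
E
python3 st.py
```

```text
time: 3.58
tool_pos: [0.4473, 0.233, 0.2124]
tcp_rot: [-0.012, 0.944, -0.329, -0.017]
force: [0.1, -0.6, -0.1]
gripper_width: 0.241
time: 4.2
tool_pos: [0.4474, 0.2582, 0.2122]
tcp_rot: [-0.001, 0.992, 0.122, -0.02]
force: [-0.8, -0.3, 0.4]
gripper_width: 0.237
time: 4.82
tool_pos: [0.4474, 0.258, 0.2122]
tcp_rot: [0.009, 0.836, 0.549, -0.019]
force: [0.5, 0.5, -0.2]
gripper_width: 0.24
time: 5.32
tool_pos: [0.4469, 0.2583, 0.2108]
tcp_rot: [0.013, 0.734, 0.679, -0.018]
force: [-1.3, 0.8, -0.4]
gripper_width: 0.239
can u,v,z mm [-46.7   1.6 202.8] force [-1.3  0.8 -0.4] q [ 0.31  0.03  1.74 -0.04  1.39  0.4 ] open 22.0 t 5.33
tool x yaw 85.6 axis in can [-0.021 -0.038 -0.999] pos [0.4469 0.2583 0.2108]
```

```bash
python3 -m crank '[[0,0,10.5,-0.75,-0.4,-1,2.2],[0,0,10.5,0,0,-1.5,2.2],[-0.5,5.5,0,0,0,-2,2.2],[-0.6,5.5,0,0,0,-2,2.2],[0,0,0,0,0,-1,2.2]]';python3 -m crank '[[0,0,0,0,0,0,2.2],[0,0,0,0,0,0,2.2]]'; python3 st.py
```

```text
time: 5.95
tool_pos: [0.4394, 0.254, 0.1332]
tcp_rot: [-0.056, 0.593, 0.799, -0.082]
force: [0.3, -0.3, 0.1]
gripper_width: 0.24
time: 6.2
tool_pos: [0.439, 0.2547, 0.1356]
tcp_rot: [-0.055, 0.592, 0.8, -0.08]
force: [-0.7, -0.7, 0.7]
gripper_width: 0.241
can u,v,z mm [-55.3   0.5 127.6] force [-0.7 -0.7  0.7] q [ 0.29  0.22  1.7  -0.01  1.42 -0.  ] open 22.2 t 6.2
tool x yaw 107.1 axis in can [-0.194 -0.006 -0.981] pos [0.439  0.2547 0.1356]
```

```bash
python3 -m crank '[[0,0,0,0,0,-0.8,2.2],[0,0,0,0,0,-0.7,2.2],[0,0,0,0,0,0,2.2],[0,0,0,0,0,-0.2,2.2],[0,0,0,0,0,-0.1,2.2]]'; python3 -m crank '[[0,0,0,0,0,-0.1,2.2],[0,0,0,0,0,0,2.2]]'; python3 st.py;  python3 -m crank '[[0,0,0,0,0,-0.1,2.2],[0,0,0,0,0,0,2.2]]'; python3 -m crank '[[0,0,0,0,0,-0.1,2.2],[0,0,0,0,0,0,2.2]]'; python3 st.py
```

```text
time: 6.82
tool_pos: [0.4387, 0.2545, 0.1166]
tcp_rot: [-0.056, 0.592, 0.8, -0.081]
force: [-1.0, -1.0, 3.0]
gripper_width: 0.239
time: 7.08
tool_pos: [0.4387, 0.2545, 0.1154]
tcp_rot: [-0.056, 0.592, 0.8, -0.081]
force: [-1.4, 0.6, 2.3]
gripper_width: 0.239
can u,v,z mm [-55.6   0.4 107.4] force [-1.4  0.6  2.3] q [ 0.29  0.25  1.71 -0.01  1.38 -0.  ] open 21.9 t 7.08
tool x yaw 107.1 axis in can [-0.196 -0.006 -0.981] pos [0.4387 0.2545 0.1154]
time: 7.32
tool_pos: [0.4389, 0.2545, 0.1144]
tcp_rot: [-0.056, 0.592, 0.8, -0.081]
force: [-2.1, 0.1, 2.1]
gripper_width: 0.241
time: 7.58
tool_pos: [0.4389, 0.2545, 0.1137]
tcp_rot: [-0.056, 0.592, 0.8, -0.081]
force: [-2.7, -0.1, 5.2]
gripper_width: 0.24
can u,v,z mm [-55.5   0.4 105.7] force [-2.7 -0.1  5.2] q [ 0.29  0.25  1.71 -0.01  1.38 -0.  ] open 22.0 t 7.58
tool x yaw 107.1 axis in can [-0.196 -0.006 -0.981] pos [0.4389 0.2545 0.1137]
```

```bash
python3 -m crank '[[0,0,0,0,0,-0.1,2.2],[0,0,0,0,0,0,2.2]]'; python3 st.py; python3 -m crank '[[0,0,0,0,0,0.2,2.2],[0,0,0,0,0,0.2,2.2],[0,0,0,0,0,0.2,2.2],[0,0,0,0,0,0.2,2.2],[0,0,0,0,0,0,2.2]]'; python3 st.py
```

```text
time: 7.82
tool_pos: [0.4389, 0.2545, 0.1125]
tcp_rot: [-0.056, 0.592, 0.8, -0.081]
force: [-1.6, -0.8, 4.2]
gripper_width: 0.238
can u,v,z mm [-55.4   0.3 104.5] force [-1.6 -0.8  4.2] q [ 0.29  0.25  1.71 -0.01  1.37 -0.  ] open 21.9 t 7.83
tool x yaw 107.1 axis in can [-0.196 -0.006 -0.981] pos [0.4389 0.2545 0.1125]
time: 8.45
tool_pos: [0.439, 0.2545, 0.1206]
tcp_rot: [-0.056, 0.592, 0.8, -0.081]
force: [-0.1, 0.4, -0.7]
gripper_width: 0.237
can u,v,z mm [-55.3   0.3 112.6] force [-0.1  0.4 -0.7] q [ 0.29  0.24  1.71 -0.01  1.39 -0.  ] open 21.8 t 8.45
tool x yaw 107.1 axis in can [-0.196 -0.006 -0.981] pos [0.439  0.2545 0.1206]
```

```bash
python3 -m crank '[[0,0,0,0,0,0,1.6],[0,0,0,0,0,-0.2,1.6],[0,0,0,0,0,-0.2,1.6],[0,0,0,0,0,-0.2,1.6],[0,0,0,0,0,0,1.6]]'; for z in 1 2 ; do :; done; python3 -m crank '[[0,0,0,0,0,-0.1,1.6],[0,0,0,0,0,0,1.6]]';python3 -m crank '[[0,0,0,0,0,-0.1,1.6],[0,0,0,0,0,0,1.6]]';python3 -m crank '[[0,0,0,0,0,-0.1,1.6],[0,0,0,0,0,0,1.6]]'; python3 st.py
```

```text
time: 9.07
tool_pos: [0.4388, 0.2545, 0.1144]
tcp_rot: [-0.056, 0.592, 0.8, -0.081]
force: [-0.6, -0.1, 1.0]
gripper_width: 0.172
time: 9.32
tool_pos: [0.4389, 0.2545, 0.1138]
tcp_rot: [-0.056, 0.592, 0.8, -0.081]
force: [-0.8, 0.0, 3.3]
gripper_width: 0.173
time: 9.57
tool_pos: [0.4389, 0.2545, 0.1127]
tcp_rot: [-0.056, 0.592, 0.8, -0.081]
force: [-1.9, -0.3, 4.5]
gripper_width: 0.173
time: 9.82
tool_pos: [0.4389, 0.2545, 0.1124]
tcp_rot: [-0.056, 0.592, 0.8, -0.081]
force: [-2.5, -0.6, 9.4]
gripper_width: 0.174
can u,v,z mm [-55.5   0.4 104.4] force [-2.5 -0.6  9.4] q [ 0.29  0.25  1.71 -0.01  1.37 -0.  ] open 16.0 t 9.82
tool x yaw 107.1 axis in can [-0.196 -0.006 -0.981] pos [0.4389 0.2545 0.1124]
```

Run:
```python
from h import *
save('wrist','w2',(100,100,500,400),2); save('side','s2',(190,240,320,340),5)
```

```text
(no output)
```

View pics/s2.png

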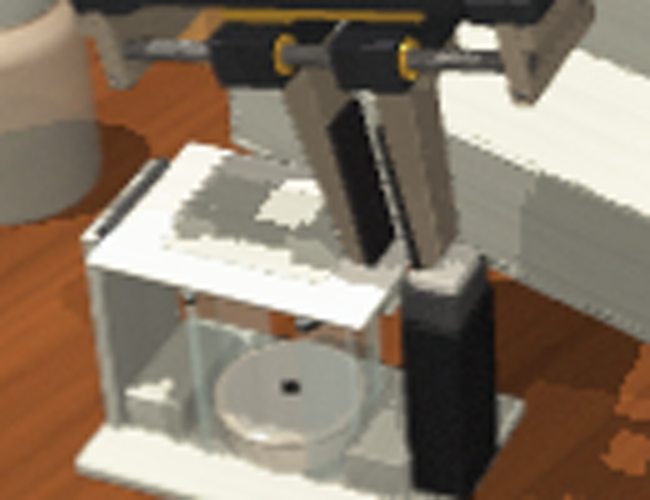

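The side picture shows one finger on the lid's edge (crop 370,255) and the other on the pressed button (crop 440,270). A single disc shows in the tube. I'll ease up now.

```bash
python3 -m crank '[[0,0,0,0,0,0.1,1.6],[0,0,0,0,0,0.1,1.6],[0,0,0,0,0,0.1,1.6],[0,0,0,0,0,0.2,1.6],[0,0,0,0,0,0.2,1.6]]'; python3 -m crank '[[0,0,0,0,0,0.2,1.6],[0,0,0,0,0,0.2,1.6],[0,0,0,0,0,0,1.6]]';  python3 st.py
python3 - <<'E'
from h import *
F=[]
save('side','s3',(190,240,320,340),5)
E
```

```text
time: 10.55
tool_pos: [0.4388, 0.2545, 0.1182]
tcp_rot: [-0.056, 0.592, 0.8, -0.081]
force: [-0.1, 1.0, -0.2]
gripper_width: 0.173
time: 10.92
tool_pos: [0.4391, 0.2546, 0.1227]
tcp_rot: [-0.056, 0.592, 0.8, -0.081]
force: [1.3, 0.3, 0.4]
gripper_width: 0.171
can u,v,z mm [-55.3   0.3 114.7] force [1.3 0.3 0.4] q [ 0.29  0.24  1.71 -0.01  1.39 -0.  ] open 15.8 t 10.93
tool x yaw 107.1 axis in can [-0.195 -0.006 -0.981] pos [0.4391 0.2546 0.1227]
```

View pics/s3.png

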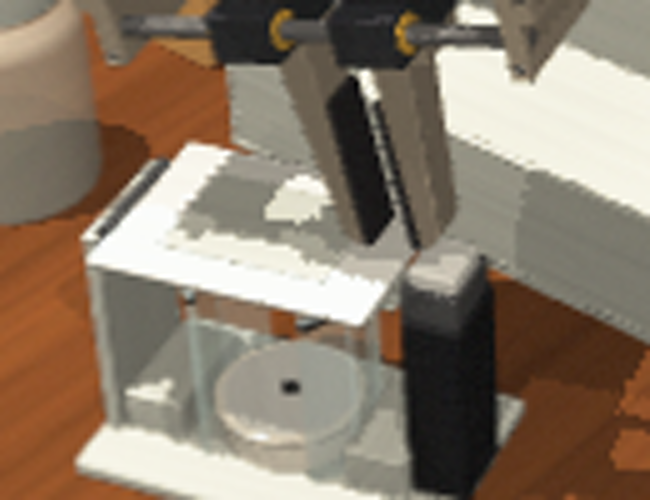

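The lid is still shut. The lid-side finger reached the lid before the button was far enough down, so I'll reduce the tilt to about 5° and press again.

```bash
python3 -m crank '[[1.8,-5.7,0,0,0,0,1.6],[0,0,0,0,0,-0.2,1.6],[0,0,0,0,0,-0.2,1.6],[0,0,0,0,0,-0.2,1.6],[0,0,0,0,0,0,1.6]]'; python3 -m crank '[[0,0,0,0,0,-0.1,1.6],[0,0,0,0,0,0,1.6]]';python3 -m crank '[[0,0,0,0,0,-0.1,1.6],[0,0,0,0,0,0,1.6]]';python3 -m crank '[[0,0,0,0,0,-0.1,1.6],[0,0,0,0,0,0,1.6]]'; python3 -m crank '[[0,0,0,0,0,-0.1,1.6],[0,0,0,0,0,0,1.6]]'; python3 st.py
```

```text
time: 11.6
tool_pos: [0.439, 0.2545, 0.1161]
tcp_rot: [-0.026, 0.594, 0.803, -0.039]
force: [-0.8, 0.8, -0.6]
gripper_width: 0.177
time: 11.85
tool_pos: [0.4389, 0.2545, 0.1154]
tcp_rot: [-0.025, 0.594, 0.803, -0.039]
force: [-0.8, -0.5, 0.4]
gripper_width: 0.178
time: 12.1
tool_pos: [0.439, 0.2546, 0.1147]
tcp_rot: [-0.025, 0.594, 0.803, -0.039]
force: [-0.3, 0.5, 1.3]
gripper_width: 0.174
time: 12.35
tool_pos: [0.439, 0.2546, 0.1139]
tcp_rot: [-0.025, 0.594, 0.803, -0.039]
force: [-1.1, -0.7, 4.5]
gripper_width: 0.173
time: 12.6
tool_pos: [0.4391, 0.2546, 0.1133]
tcp_rot: [-0.025, 0.594, 0.803, -0.039]
force: [-2.2, -1.5, 8.5]
gripper_width: 0.176
can u,v,z mm [-55.3   0.3 105.3] force [-2.2 -1.5  8.5] q [ 0.29  0.16  1.8  -0.01  1.27 -0.  ] open 16.1 t 12.6
tool x yaw 107.0 axis in can [-0.093 -0.005 -0.996] pos [0.4391 0.2546 0.1133]
```

Run:
```python
from h import *
save('side','s4'); save('scene','sc4')
L=[cv2.resize(cv2.imread('pics/%s_raw.png'%n)[268:318,255:299],None,fx=6,fy=6,interpolation=2) for n in('side0','s2','s4')]
M=[cv2.resize(cv2.imread('pics/%s_raw.png'%n)[152:197,346:390],None,fx=6,fy=6,interpolation=2) for n in('scene0','sc4')]
o=np.zeros((600,800,3),np.uint8)
for i,x in enumerate(L): o[:300,i*266:i*266+264]=x
for i,x in enumerate(M): o[310:580,i*266:i*266+264]=x
cv2.imwrite('pics/c4.png',o)
```

```text
(no output)
```

View pics/c4.png

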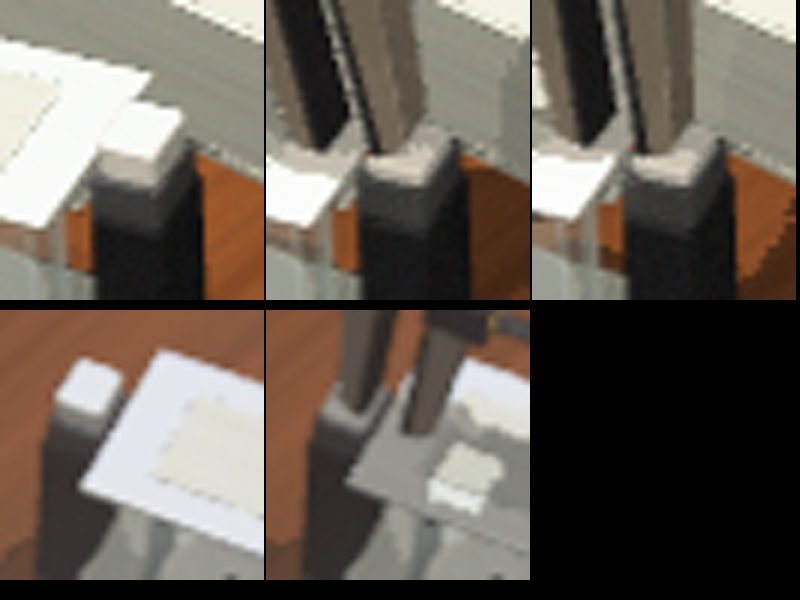

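The button is down, and the lid's corner has risen about 1 px in the last frame, so the lid may be free. I'll raise the lid-side finger first by tilting back while the button stays pressed, so that it cannot hook again.

```bash
python3 -m crank '[[1.5,-4.8,0,0,0,0.1,1.6],[1.5,-4.8,0,0,0,0.1,1.6],[0,0,0,0,0,0,1.6]]'; python3 st.py;  python3 -m crank '[[1.2,-3.8,0,0,0,0.1,1.6],[0,0,0,0,0,0.1,1.6],[0,0,0,0,0,0.2,1.6],[0,0,0,0,0,0.2,1.6],[0,0,0,0,0,0,1.6]]'; python3 st.py
```

```text
time: 13.08
tool_pos: [0.4392, 0.2547, 0.1156]
tcp_rot: [0.028, 0.594, 0.803, 0.033]
force: [-0.6, -0.3, 4.8]
gripper_width: 0.172
can u,v,z mm [-55.1   0.4 107.6] force [-0.6 -0.3  4.8] q [ 0.29  0.02  1.96 -0.    1.08 -0.01] open 15.8 t 13.07
tool x yaw 107.0 axis in can [ 0.086 -0.005 -0.996] pos [0.4392 0.2547 0.1156]
time: 13.7
tool_pos: [0.4395, 0.2546, 0.1208]
tcp_rot: [0.047, 0.593, 0.801, 0.06]
force: [3.0, -0.3, 3.6]
gripper_width: 0.177
can u,v,z mm [-54.8   0.3 112.8] force [ 3.  -0.3  3.6] q [ 0.29 -0.04  2.01 -0.    1.02 -0.01] open 16.2 t 13.7
tool x yaw 107.0 axis in can [ 0.153 -0.004 -0.988] pos [0.4395 0.2546 0.1208]
```

Run:
```python
import numpy as np
r=109
def tcp(th):
    ph=np.radians(np.interp(th,[.13,1.3],[-8.8,24]))
    C=np.array([62-r*np.cos(th)+2*np.sin(th),98+r*np.sin(th)+2*np.cos(th)])
    return C-8*np.array([np.cos(ph),-np.sin(ph)]),np.degrees(ph)
ths=np.arange(.13,1.94,.07); p0,a0=tcp(ths[0]); print(p0)
acc=np.zeros(3)
for t in ths[1:]:
    p,a=tcp(t); d=p-p0; w=np.array([d[0]*.956,d[0]*.294,d[1]])/10
    da=a-a0; rr=np.round(w+acc,2); acc=w+acc-rr
    print(round(t,2),[round(-.294*da,1),round(.956*da,1),0,*rr.tolist(),1.6],p.round(0)); p0,a0=p,a
```

```text
[-53.72680518 112.88935864]
0.2 [np.float64(-0.6), np.float64(1.9), 0, 0.13, 0.04, 0.78, 1.6] [-52. 121.]
0.27 [np.float64(-0.6), np.float64(1.9), 0, 0.18, 0.06, 0.76, 1.6] [-50. 128.]
0.34 [np.float64(-0.6), np.float64(1.9), 0, 0.23, 0.07, 0.75, 1.6] [-48. 136.]
0.41 [np.float64(-0.6), np.float64(1.9), 0, 0.28, 0.08, 0.74, 1.6] [-45. 143.]
0.48 [np.float64(-0.6), np.float64(1.9), 0, 0.32, 0.1, 0.71, 1.6] [-42. 150.]
0.55 [np.float64(-0.6), np.float64(1.9), 0, 0.38, 0.12, 0.68, 1.6] [-38. 157.]
0.62 [np.float64(-0.6), np.float64(1.9), 0, 0.41, 0.12, 0.66, 1.6] [-34. 164.]
0.69 [np.float64(-0.6), np.float64(1.9), 0, 0.46, 0.14, 0.62, 1.6] [-29. 170.]
0.76 [np.float64(-0.6), np.float64(1.9), 0, 0.5, 0.16, 0.59, 1.6] [-24. 176.]
0.83 [np.float64(-0.6), np.float64(1.9), 0, 0.53, 0.16, 0.55, 1.6] [-18. 181.]
0.9 [np.float64(-0.6), np.float64(1.9), 0, 0.57, 0.18, 0.51, 1.6] [-12. 186.]
0.97 [np.float64(-0.6), np.float64(1.9), 0, 0.6, 0.18, 0.47, 1.6] [ -6. 191.]
1.04 [np.float64(-0.6), np.float64(1.9), 0, 0.63, 0.2, 0.42, 1.6] [  1. 195.]
1.11 [np.float64(-0.6), np.float64(1.9), 0, 0.66, 0
[... 197 characters left out ...]
at64(-0.4), np.float64(1.3), 0, 0.71, 0.22, 0.22, 1.6] [ 30. 207.]
1.39 [np.float64(-0.0), np.float64(0.0), 0, 0.72, 0.22, 0.14, 1.6] [ 37. 209.]
1.46 [np.float64(-0.0), np.float64(0.0), 0, 0.72, 0.22, 0.1, 1.6] [ 45. 210.]
1.53 [np.float64(-0.0), np.float64(0.0), 0, 0.73, 0.23, 0.05, 1.6] [ 52. 210.]
1.6 [np.float64(-0.0), np.float64(0.0), 0, 0.73, 0.22, -0.01, 1.6] [ 60. 210.]
1.67 [np.float64(-0.0), np.float64(0.0), 0, 0.73, 0.22, -0.07, 1.6] [ 67. 210.]
1.74 [np.float64(-0.0), np.float64(0.0), 0, 0.72, 0.23, -0.11, 1.6] [ 75. 208.]
1.81 [np.float64(-0.0), np.float64(0.0), 0, 0.71, 0.21, -0.17, 1.6] [ 82. 207.]
1.88 [np.float64(-0.0), np.float64(0.0), 0, 0.7, 0.22, -0.22, 1.6] [ 90. 204.]
```

```bash
python3 -m crank '[[-0.6,1.9,0,0.15,0.05,0.8,1.6],[-0.6,1.9,0,0.2,0.05,0.75,1.6],[-0.6,1.9,0,0.25,0.05,0.75,1.6],[0,0,0,0,0,0,1.6],[0,0,0,0,0,0,1.6]]'; python3 st.py
python3 - <<'E'
from h import *
save('side','s5'); a=[cv2.resize(cv2.imread('pics/s5_raw.png')[230:340,190:320],None,fx=4,fy=4,interpolation=2)]
cv2.imwrite('pics/s5.png',a[0])
E
```

```text
time: 14.32
tool_pos: [0.4442, 0.2558, 0.1425]
tcp_rot: [0.016, 0.595, 0.804, 0.017]
force: [0.5, 0.0, 0.8]
gripper_width: 0.174
can u,v,z mm [-50.    0.  134.5] force [0.5 0.  0.8] q [ 0.29  0.03  1.89 -0.    1.18 -0.01] open 16.0 t 14.32
tool x yaw 107.0 axis in can [ 0.047 -0.005 -0.999] pos [0.4442 0.2558 0.1425]
```

View pics/s5.png

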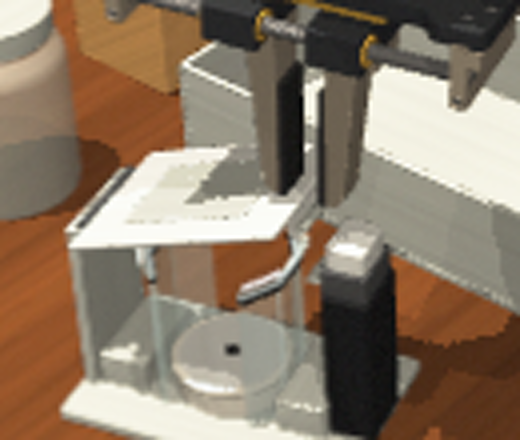

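The lid is now open partway and bears on the left finger at (285,190). The button has sprung back, and one disc is visible in the tube. I'll follow the arc slowly.

```bash
python3 -m crank '[[-0.6,1.9,0,0.28,0.08,0.74,1.6],[-0.6,1.9,0,0.32,0.1,0.71,1.6],[-0.6,1.9,0,0.38,0.12,0.68,1.6],[-0.6,1.9,0,0.41,0.12,0.66,1.6],[-0.6,1.9,0,0.46,0.14,0.62,1.6]]'; python3 -m crank '[[-0.6,1.9,0,0.5,0.16,0.59,1.6],[-0.6,1.9,0,0.53,0.16,0.55,1.6],[-0.6,1.9,0,0.57,0.18,0.51,1.6],[-0.6,1.9,0,0.6,0.18,0.47,1.6],[-0.6,1.9,0,0.63,0.2,0.42,1.6]]'; python3 st.py; python3 -m crank '[[-0.6,1.9,0,0.66,0.2,0.38,1.6],[-0.6,1.9,0,0.68,0.21,0.33,1.6],[-0.6,1.9,0,0.69,0.21,0.28,1.6],[-0.4,1.3,0,0.71,0.22,0.22,1.6],[0,0,0,0.72,0.22,0.14,1.6]]'; python3 st.py
```

```text
time: 15.0
tool_pos: [0.4626, 0.2615, 0.1772]
tcp_rot: [-0.036, 0.593, 0.802, -0.054]
force: [-0.4, 0.0, 0.9]
gripper_width: 0.173
time: 15.62
tool_pos: [0.4912, 0.2703, 0.2026]
tcp_rot: [-0.086, 0.588, 0.795, -0.123]
force: [0.8, -0.4, 1.2]
gripper_width: 0.174
can u,v,z mm [ -0.9   0.  194.6] force [ 0.8 -0.4  1.2] q [ 0.29  0.38  1.38 -0.01  1.68 -0.  ] open 16.0 t 15.62
tool x yaw 107.1 axis in can [-0.298 -0.007 -0.955] pos [0.4912 0.2703 0.2026]
time: 16.25
tool_pos: [0.5262, 0.281, 0.2156]
tcp_rot: [-0.123, 0.581, 0.786, -0.174]
force: [1.2, 0.5, 1.6]
gripper_width: 0.174
can u,v,z mm [ 3.580e+01 -1.000e-01  2.076e+02] force [1.2 0.5 1.6] q [ 0.29  0.58  1.12 -0.01  1.87 -0.01] open 16.0 t 16.25
tool x yaw 107.2 axis in can [-0.416 -0.008 -0.909] pos [0.5262 0.281  0.2156]
```

```bash
python3 -m crank '[[0,0,0,0.72,0.22,0.1,1.6],[0,0,0,0.73,0.23,0.05,1.6],[0,0,0,0.73,0.22,-0.01,1.6],[0,0,0,0.73,0.22,-0.07,1.6],[0,0,0,0.72,0.23,-0.11,1.6]]';  python3 -m crank '[[0,0,0,0.71,0.21,-0.17,1.6],[0,0,0,0.7,0.22,-0.22,1.6],[0,0,0,0.2,0.06,0,1.6],[0,0,0,0,0,0,1.6]]'; python3 st.py
python3 - <<'E'
from h import *
save('side','s6'); save('scene','sc6'); a=cv2.imread('pics/s6_raw.png')[190:340,170:320]; b=cv2.imread('pics/sc6_raw.png')[130:240,330:450]
o=np.zeros((450,800,3),np.uint8); o[:450,:450]=cv2.resize(a,None,fx=3,fy=3,interpolation=2); o[:321,450:800]=cv2.resize(b,(350,321),interpolation=2)
cv2.imwrite('pics/s6.png',o)
E
```

```text
time: 16.88
tool_pos: [0.5635, 0.2924, 0.2198]
tcp_rot: [-0.122, 0.581, 0.786, -0.172]
force: [1.0, 0.5, 15.6]
gripper_width: 0.179
time: 17.38
tool_pos: [0.5794, 0.2973, 0.2181]
tcp_rot: [-0.122, 0.581, 0.786, -0.172]
force: [-1.0, 0.1, 19.8]
gripper_width: 0.175
can u,v,z mm [ 9.140e+01 -1.000e-01  2.101e+02] force [-1.   0.1 19.8] q [ 0.29  0.73  0.89 -0.01  1.94 -0.01] open 16.1 t 17.38
tool x yaw 107.2 axis in can [-0.412 -0.008 -0.911] pos [0.5794 0.2973 0.2181]
```

View pics/s6.png

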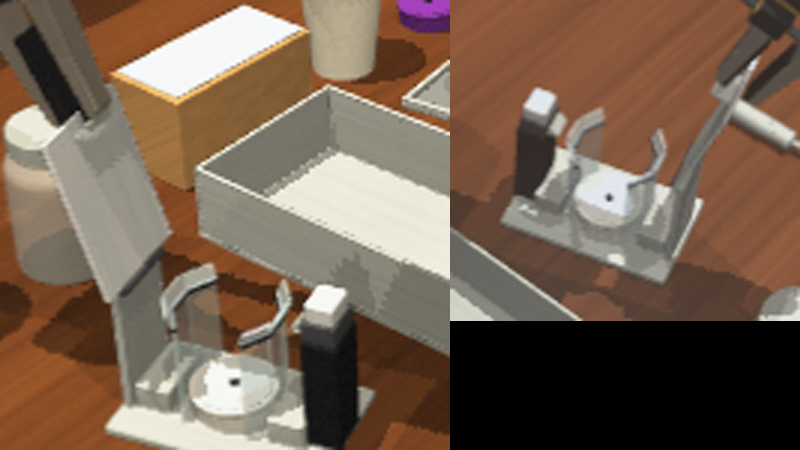

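```bash
python3 -m crank '[[0,0,0,0.2,0.06,0.5,1.6],[0,0,0,0.4,0.12,1,1.6],[0,0,0,0.8,0.25,2,1.6],[0,0,0,1.2,0.35,3,1.6],[0,0,0,0,0,2,1.6]]'; python3 -m crank '[[3,-9.5,0,0,0,3,5],[3,-9.5,0,0,0,2,7],[1.2,-3.8,0,-3,0,0,7.2],[0,0,0,0,0,0,7.2]]'; python3 st.py
```

```text
time: 18.1
tool_pos: [0.6054, 0.305, 0.2978]
tcp_rot: [-0.123, 0.581, 0.786, -0.173]
force: [0.1, -0.7, 0.0]
gripper_width: 0.171
time: 18.6
tool_pos: [0.5713, 0.3049, 0.3467]
tcp_rot: [-0.002, 0.594, 0.804, -0.007]
force: [1.3, 0.5, -0.6]
gripper_width: 0.587
can u,v,z mm [ 85.9   9.6 338.7] force [ 1.3  0.5 -0.6] q [ 0.31  0.32  1.16 -0.    1.68  0.01] open 54.0 t 18.6
tool x yaw 107.1 axis in can [-0.014 -0.005 -1.   ] pos [0.5713 0.3049 0.3467]
```

```bash
python3 -m crank '[[0,0,-9,0,-5,0,7.2],[0,0,-9,0,-6,0,7.2],[0,0,-9,0,-6,0,7.2],[0,0,-9,0,-6,0,7.2],[0,0,-9,0,-6,0,7.2]]'; python3 -m crank '[[0,0,-9,0,-6,0,7.2],[0,0,0,0,-6,0,7.2],[0,0,0,0,-5,0,7.2],[0,0,0,0,0,0,7.2],[0,0,0,0,0,0,7.2]]'
cat > disc.py <<'E'
from h import *
import sys
def find(fn,z=.024):
    T=wpose(); im=get_image('wrist')[:,:,::-1]; cv2.imwrite('pics/'+fn+'_raw.png',im)
    return im,T
E
python3 - <<'E'
from disc import *
im,T=find('w6'); np.save('T6.npy',T)
for n,P in dict(A=(.4304,-.2056),B=(.5257,-.1921),C=(.4347,-.2913),D=(.5212,-.2788),E=(.6183,-.2753),cup=(.609,-.1756)).items(): print(n,proj('wrist',np.array([*P,.024]),T).round(0))
E
python3 st.py
```

```text
time: 19.23
tool_pos: [0.5756, 0.0126, 0.3473]
tcp_rot: [-0.003, 0.859, 0.513, -0.005]
force: [1.1, 0.1, -0.4]
gripper_width: 0.785
time: 19.85
tool_pos: [0.5753, -0.1551, 0.347]
tcp_rot: [-0.004, 0.895, 0.446, -0.005]
force: [0.7, -0.7, -0.6]
gripper_width: 0.782
A [262. 273.]
B [308. 230.]
C [300. 313.]
D [341. 276.]
E [394. 237.]
cup [349. 185.]
can u,v,z mm [ -45.3 -430.7  339.2] force [-1.1  0.3  0.4] q [-0.46  0.17  1.32 -0.    1.66  0.18] open 72.2 t 19.9
tool x yaw 53.1 axis in can [-0.01   0.006 -1.   ] pos [ 0.5753 -0.1544  0.3472]
```

View pics/w6_raw.png

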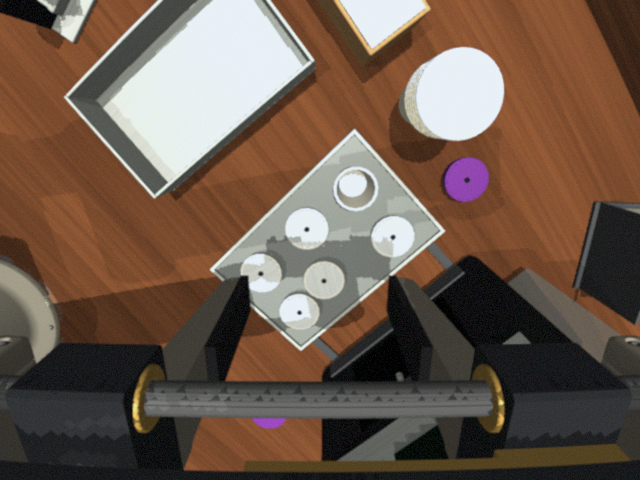

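The wrist picture shows the white discs at A(260,273), B(307,229), C(299,312), D(324,280) and E(393,237). D has shifted since the start. The cup is at (355,188), and the purple discs at (466,180) and (268,422) lie outside the tray.

```bash
cat >> disc.py <<'E'
def dots(im,T,guess,z=.024,rad=9):
    g=cv2.cvtColor(im,cv2.COLOR_BGR2GRAY); out=[]
    for u,v in guess:
        u,v=int(u),int(v); p=g[v-rad:v+rad+1,u-rad:u+rad+1].astype(float); w=np.clip(np.median(p)*.75-p,0,None)
        yy,xx=np.mgrid[v-rad:v+rad+1,u-rad:u+rad+1]
        if w.sum()<20: out.append(None); continue
        a,b=(w*xx).sum()/w.sum(),(w*yy).sum()/w.sum(); out.append(atz('wrist',a,b,z,T)[:2])
    return out
E
python3 - <<'E'
from disc import *
im=cv2.imread('pics/w6_raw.png');T=np.load('T6.npy')
d=dots(im,T,[(260,273),(307,229),(299,312),(324,280),(393,237)],rad=6); d=np.array(d)
for n,x in zip('ABCDE',d): print(n,x.round(4))
print('cup',atz('wrist',352,183,.059,T)); print('tray',[atz('wrist',*p,.010,T)[:2].round(3).tolist() for p in((212,269),(355,131),(444,231),(301,349))])
print('pan',[atz('wrist',*p,.065,T)[:2].round(3).tolist() for p in((66,97),(156,195),(314,64))])
from scipy.spatial.distance import cdist; print(cdist(d,d).round(3))
E
```

```text
A [ 0.4278 -0.2036]
B [ 0.5244 -0.1903]
C [ 0.4341 -0.2893]
D [ 0.4962 -0.269 ]
E [ 0.6163 -0.2736]
cup [ 0.61553298 -0.16948819  0.059     ]
tray [[0.367, -0.157], [0.659, -0.123], [0.682, -0.317], [0.389, -0.351]]
pan [[0.4, 0.127], [0.406, -0.029], [0.661, -0.03]]
[[0.    0.097 0.086 0.095 0.201]
 [0.097 0.    0.134 0.084 0.124]
 [0.086 0.134 0.    0.065 0.183]
 [0.095 0.084 0.065 0.    0.12 ]
 [0.201 0.124 0.183 0.12  0.   ]]
```

```bash
python3 -m crank '[[0,0,0,-2.5,-1.8,-5,7.2],[0,0,0,-2.6,-1.8,-5,7.2],[0,0,0,0,0,-6,7.2],[0,0,0,0,0,-6,7.2],[0,0,0,0,0,-6,7.2]]'; python3 -m crank '[[0,0,0,0,0,-3,7.2],[0,0,0,0,0,-1.5,7.2],[0,0,0,0,0,0,7.2]]'; python3 st.py
python3 - <<'E'
from h import *
save('wrist','w7',(160,160,480,400),2)
E
```

```text
time: 20.52
tool_pos: [0.5244, -0.1898, 0.066]
tcp_rot: [-0.003, 0.894, 0.447, -0.004]
force: [0.3, -0.4, 1.0]
gripper_width: 0.781
time: 20.9
tool_pos: [0.5239, -0.1903, 0.0221]
tcp_rot: [-0.004, 0.895, 0.447, -0.005]
force: [0.9, 0.3, 0.5]
gripper_width: 0.786
can u,v,z mm [-105.  -449.9   14.1] force [0.9 0.3 0.5] q [-0.56  0.35  1.78 -0.    1.02  0.08] open 72.3 t 20.9
tool x yaw 53.1 axis in can [-0.011  0.006 -1.   ] pos [ 0.5239 -0.1903  0.0221]
```

View pics/w7.png

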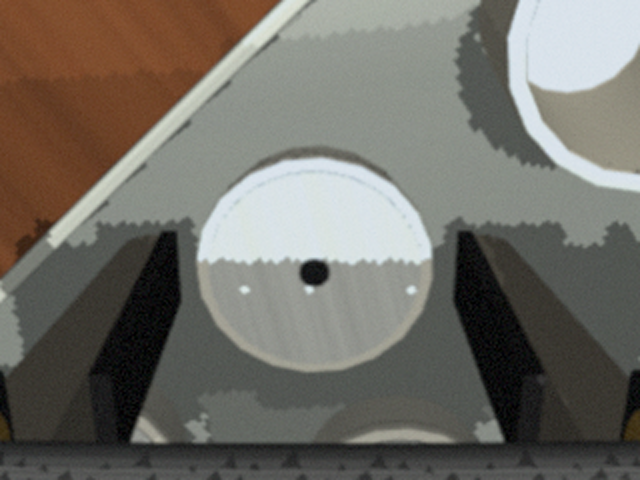

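The disc is centred between the pads: its dot is at (314,272) and the pads at 178 and 456. Lower and grip.

```bash
python3 -m crank '[[0,0,0,0,0,-1.4,7.2],[0,0,0,0,0,0,5.5],[0,0,0,0,0,0,5.5],[0,0,0,0,0,0,5.5]]' 15; python3 st.py; python3 -m crank '[[0,0,0,0,0,2,5.5],[0,0,0,0,0,5,5.5],[0,0,0,0,0,6,5.5],[0,0,0,0,3,6,5.5],[0,0,-8,0,6,3,5.5]]'; python3 st.py
```

```text
time: 21.45
tool_pos: [0.5239, -0.1913, 0.0085]
tcp_rot: [-0.003, 0.895, 0.446, -0.004]
force: [0.3, 0.8, -1.2]
gripper_width: 0.667
can u,v,z mm [-105.3 -450.9    0.5] force [ 0.3  0.8 -1.2] q [-0.56  0.38  1.78 -0.    1.    0.08] open 61.3 t 21.45
tool x yaw 53.0 axis in can [-0.01   0.005 -1.   ] pos [ 0.5239 -0.1913  0.0085]
time: 22.08
tool_pos: [0.5252, -0.1083, 0.2264]
tcp_rot: [-0.001, 0.925, 0.38, -0.002]
force: [1.0, 1.5, 0.3]
gripper_width: 0.67
can u,v,z mm [ -79.6 -371.9  218.4] force [1.  1.5 0.3] q [-0.43  0.05  1.69 -0.    1.41  0.36] open 61.6 t 22.07
tool x yaw 44.6 axis in can [-0.004  0.002 -1.   ] pos [ 0.5252 -0.1083  0.2264]
```

```bash
python3 -m crank '[[0,0,10.2,-0.5,4,0,5.5],[0,0,10.2,-0.5,4,0,5.5],[0,0,10.2,-0.5,4,0,5.5],[0,0,10.2,-0.5,4,0,5.5],[0,0,10.2,-0.5,4,0,5.5]]' >/dev/null; python3 -m crank '[[0,0,10.2,-0.4,4,0,5.5],[0,0,10.2,-0.4,4,0,5.5],[0,0,10.2,0,4,0,5.5],[0,0,10.2,0,3,0,5.5],[0,0,10.2,0,2,0,5.5]]' >/dev/null; python3 -m crank '[[0,0,10.2,0,0,0,5.5],[0,0,10.2,0,0,0,5.5],[0,0,10.2,0,0,0,5.5],[0,0,10.2,0,0,0,5.5],[0,0,9.7,0,0,0,5.5]]'; python3 -m crank '[[0,0,0,0,0,0,5.5],[0,0,0,0,0,0,5.5]]'; python3 st.py
```

```text
time: 23.95
tool_pos: [0.4907, 0.2627, 0.2222]
tcp_rot: [0.003, -0.155, 0.988, -0.005]
force: [0.1, -0.4, -1.0]
gripper_width: 0.669
time: 24.2
tool_pos: [0.4907, 0.2628, 0.2221]
tcp_rot: [0.003, -0.151, 0.989, -0.005]
force: [0.4, 0.8, -0.3]
gripper_width: 0.673
can u,v,z mm [ -3.5  -7.  214.1] force [ 0.4  0.8 -0.3] q [ 0.28  0.1   1.64 -0.01  1.39 -1.59] open 61.8 t 24.2
tool x yaw -162.7 axis in can [ 0.005 -0.011 -1.   ] pos [0.4907 0.2628 0.2221]
```

```bash
python3 -m crank '[[0.6,0.2,-0.2,0.13,0.77,-4,5.5],[0,0,0,0,0,-4,5.5],[0,0,0,0,0,-2.8,5.5],[0,0,0,0,0,0,5.5],[0,0,0,0,0,0,5.5]]' >/dev/null; python3 st.py; python3 -m crank '[[0,0,0,0,0,-0.5,5.5],[0,0,0,0,0,-0.5,5.5],[0,0,0,0,0,-0.5,5.5],[0,0,0,0,0,0,5.5]]'; python3 st.py
```

```text
can u,v,z mm [  1.   -0.  107.5] force [ 0.1  0.3 -0.8] q [ 0.29  0.22  1.73  0.    1.18 -1.58] open 61.3 t 24.82
tool x yaw -162.8 axis in can [ 0.007  0.    -1.   ] pos [0.4929 0.2708 0.1155]
time: 25.32
tool_pos: [0.4915, 0.2703, 0.0984]
tcp_rot: [0.002, -0.15, 0.989, 0.0]
force: [0.3, -0.4, -0.0]
gripper_width: 0.673
can u,v,z mm [-0.5 -0.  90.4] force [ 0.3 -0.4 -0. ] q [ 0.29  0.24  1.75  0.    1.15 -1.59] open 61.8 t 25.32
tool x yaw -162.7 axis in can [ 0.004  0.    -1.   ] pos [0.4915 0.2703 0.0984]
```

```bash
python3 -m crank '[[0,0,0,0,0,-0.8,5.5],[0,0,0,0,0,-0.8,5.5],[0,0,0,0,0,-0.8,5.5],[0,0,0,0,0,-0.8,5.5],[0,0,0,0,0,-0.8,5.5]]'; python3 st.py; python3 -m crank '[[0,0,0,0,0,-0.5,5.5],[0,0,0,0,0,-0.5,5.5],[0,0,0,0,0,-0.5,5.5],[0,0,0,0,0,-0.4,5.5],[0,0,0,0,0,0,5.5]]'; python3 st.py
```

```text
time: 25.95
tool_pos: [0.4919, 0.2704, 0.0584]
tcp_rot: [0.002, -0.15, 0.989, 0.001]
force: [0.4, 0.3, -1.2]
gripper_width: 0.67
can u,v,z mm [-0.1 -0.  50.4] force [ 0.4  0.3 -1.2] q [ 0.29  0.29  1.77  0.    1.08 -1.59] open 61.6 t 25.95
tool x yaw -162.7 axis in can [ 0.005  0.    -1.   ] pos [0.4919 0.2704 0.0584]
time: 26.58
tool_pos: [0.4917, 0.2704, 0.0397]
tcp_rot: [0.002, -0.15, 0.989, 0.001]
force: [-0.7, 0.0, -0.7]
gripper_width: 0.67
can u,v,z mm [-0.3 -0.  31.7] force [-0.7  0.  -0.7] q [ 0.29  0.32  1.78  0.    1.04 -1.59] open 61.6 t 26.57
tool x yaw -162.7 axis in can [ 0.004  0.    -1.   ] pos [0.4917 0.2704 0.0397]
```

```bash
python3 -m crank '[[0,0,0,0,0,-0.3,5.5],[0,0,0,0,0,-0.2,5.5],[0,0,0,0,0,-0.1,5.5],[0,0,0,0,0,0,5.5]]'; python3 -m crank '[[0,0,0,0,0,-0.1,5.5],[0,0,0,0,0,0,5.5]]'; python3 -m crank '[[0,0,0,0,0,-0.1,5.5],[0,0,0,0,0,0,5.5]]'; python3 st.py
```

```text
time: 27.08
tool_pos: [0.4919, 0.2704, 0.034]
tcp_rot: [0.002, -0.15, 0.989, 0.001]
force: [0.1, -0.2, 0.6]
gripper_width: 0.673
time: 27.32
tool_pos: [0.492, 0.2705, 0.033]
tcp_rot: [0.002, -0.15, 0.989, 0.001]
force: [0.6, -0.3, -0.3]
gripper_width: 0.669
time: 27.58
tool_pos: [0.4921, 0.2705, 0.0322]
tcp_rot: [0.003, -0.15, 0.989, 0.001]
force: [-0.1, -0.7, 1.0]
gripper_width: 0.672
can u,v,z mm [ 0.1 -0.  24.2] force [-0.1 -0.7  1. ] q [ 0.29  0.33  1.78  0.    1.02 -1.59] open 61.8 t 27.57
tool x yaw -162.7 axis in can [ 0.005  0.    -1.   ] pos [0.4921 0.2705 0.0322]
```

```bash
python3 -m crank '[[0,0,0,0,0,0,7.2],[0,0,0,0,0,0,7.2],[0,0,0,0,0,0,7.2],[0,0,0,0,0,2,7.2],[0,0,0,0,0,4,7.2]]'; python3 -m crank '[[0,0,0,0,0,6,7.2],[0,0,0,0,0,6,7.2],[0,0,-8,0,-3,4,7.2],[0,0,-10,1.2,-6,0,7.2],[0,0,-10,1.2,-6,0,7.2]]'; python3 -m crank '[[0,0,-10,2,-5.8,0,7.2],[0,0,-10,2,-5.8,0,7.2],[0,0,-10,2,-5.8,0,7.2],[0,0,-10,2,-5.8,0,7.2],[0,0,-9,1,-5.8,0,7.2]]'; python3 -m crank '[[0,0,0,1,-5.8,-2,7.2],[0,0,0,0,-4.6,-4,7.2],[0,0,0,0,0,-4,7.2],[0,0,0,0,0,0,7.2],[0,0,0,0,0,0,7.2]]'; python3 st.py
cat >> disc.py <<'E'
def aim(x,y,fn,z=.024,rad=40):
    im,T=find(fn); o=get_obs()['tool_pos']; g=cv2.cvtColor(im,cv2.COLOR_BGR2GRAY)
    u,v=proj('wrist',np.array([x,y,z]),T); print('pred px',round(u),round(v))
    u,v=int(u),int(v); H=g[v-rad:v+rad,u-rad:u+rad]
    bh=cv2.morphologyEx(H,cv2.MORPH_BLACKHAT,cv2.getStructuringElement(2,(21,21)))
    n,l,s,c=cv2.connectedComponentsWithStats((bh>70).astype(np.uint8))
    for i in range(1,n):
        if s[i,4]<8: continue
        p=atz('wrist',c[i][0]+u-rad,c[i][1]+v-rad,z,T); print('dot area',s[i,4],'px',(c[i]+[u-rad,v-rad]).round(1),'world',p[:2].round(4),'shift cm',((p-o)[:2]*100).round(2))
E
python3 -c "
from disc import *
aim(.6163,-.2736,'w8')"
```

```text
time: 28.2
tool_pos: [0.4902, 0.2699, 0.0908]
tcp_rot: [0.0, -0.15, 0.989, 0.0]
force: [-0.5, 0.4, 0.4]
gripper_width: 0.786
time: 28.82
tool_pos: [0.5164, 0.1192, 0.253]
tcp_rot: [0.004, 0.095, 0.995, 0.0]
force: [1.4, -0.5, 0.5]
gripper_width: 0.78
time: 29.45
tool_pos: [0.6064, -0.1715, 0.2518]
tcp_rot: [0.002, 0.5, 0.866, -0.001]
force: [1.7, 0.0, 0.2]
gripper_width: 0.784
time: 30.08
tool_pos: [0.6169, -0.2735, 0.1539]
tcp_rot: [0.003, 0.497, 0.868, -0.001]
force: [-0.0, 0.4, 0.7]
gripper_width: 0.778
can u,v,z mm [ -40.6 -556.7  145.9] force [-0.   0.4  0.7] q [-0.6   0.45  1.36 -0.    1.33 -1.12] open 71.5 t 30.07
tool x yaw 120.3 axis in can [ 0.003 -0.006 -1.   ] pos [ 0.6169 -0.2735  0.1539]
pred px 316 225
dot area 58 px [314.4 187.7] world [ 0.5987 -0.2467] shift cm [-1.86  2.7 ]
dot area 115 px [278.3 221.6] world [ 0.5867 -0.2876] shift cm [-3.06 -1.4 ]
dot area 79 px [352.8 222.4] world [ 0.6423 -0.2559] shift cm [2.5  1.77]
dot area 55 px [315.7 224.6] world [ 0.6158 -0.2738] shift cm [-0.16 -0.01]
dot area 189 px [306.2 260.1] world [ 0.625  -0.3063] shift cm [ 0.76 -3.27]
dot area 13 px [278.8 262.5] world [ 0.6051 -0.3207] shift cm [-1.23 -4.71]
```

```bash
sed -i 's/rad=40)/rad=14)/' disc.py; python3 -m crank '[[0,0,0,-0.1,0,-5,7.2],[0,0,0,0,0,-5,7.2],[0,0,0,0,0,-3,7.2],[0,0,0,0,0,-1.5,7.2],[0,0,0,0,0,0,7.2]]'; python3 -m crank '[[0,0,0,0,0,0,5.5],[0,0,0,0,0,0,5.5],[0,0,0,0,0,0,5.5]]'; python3 st.py; python3 -m crank '[[0,0,0,0,0,3,5.5],[0,0,0,0,0,6,5.5],[0,0,0,0,3,6,5.5],[0,0,10,-1,5,4,5.5],[0,0,10,-1.2,6,3,5.5]]'
```

```text
time: 30.75
tool_pos: [0.6156, -0.2735, 0.0079]
tcp_rot: [0.003, 0.497, 0.867, -0.001]
force: [0.1, 0.5, 0.4]
gripper_width: 0.785
time: 31.12
tool_pos: [0.6166, -0.2745, 0.0095]
tcp_rot: [0.004, 0.498, 0.867, -0.001]
force: [-0.0, 0.9, 6.1]
gripper_width: 0.671
can u,v,z mm [ -41.1 -557.6    1.5] force [-0.   0.9  6.1] q [-0.6   0.62  1.43 -0.    1.08 -1.12] open 61.6 t 31.12
tool x yaw 120.3 axis in can [ 0.004 -0.008 -1.   ] pos [ 0.6166 -0.2745  0.0095]
time: 31.75
tool_pos: [0.5947, -0.1418, 0.2219]
tcp_rot: [0.004, 0.337, 0.941, -0.001]
force: [0.2, 0.2, -0.1]
gripper_width: 0.669
```

```bash
python3 -m crank '[[0,0,9.4,-1.7,6,0,5.5],[0,0,9.4,-1.7,6,0,5.5],[0,0,9.4,-1.7,6,0,5.5],[0,0,9.4,-1.7,6,0,5.5],[0,0,9.4,-1.7,6,0,5.5]]'; python3 -m crank '[[0,0,9.4,-1.6,6,0,5.5],[0,0,0,0,5,0,5.5],[0,0,0,0,0,0,5.5],[0,0,0,0,0,0,5.5]]'; python3 st.py
```

```text
time: 32.38
tool_pos: [0.5085, 0.1594, 0.2195]
tcp_rot: [0.003, -0.066, 0.998, 0.0]
force: [0.5, 0.6, -0.4]
gripper_width: 0.668
time: 32.88
tool_pos: [0.4933, 0.2671, 0.219]
tcp_rot: [0.002, -0.145, 0.989, 0.0]
force: [-0.3, -0.6, -1.6]
gripper_width: 0.666
can u,v,z mm [  0.3  -3.6 211. ] force [-0.3 -0.6 -1.6] q [ 0.28  0.12  1.64 -0.    1.39 -1.58] open 61.2 t 32.88
tool x yaw -163.3 axis in can [ 0.005 -0.    -1.   ] pos [0.4933 0.2671 0.219 ]
```

```bash
python3 -m crank '[[0,0,0.4,-0.11,0.35,-4,5.5],[0,0,0,0,0,-4,5.5],[0,0,0,0,0,-2.4,5.5],[0,0,0,0,0,0,5.5],[0,0,0,0,0,0,5.5]]' >/dev/null; python3 st.py; python3 -m crank '[[0,0,0,0,0,-0.6,5.5],[0,0,0,0,0,-0.6,5.5],[0,0,0,0,0,-0.8,5.5],[0,0,0,0,0,-0.8,5.5],[0,0,0,0,0,-0.8,5.5]]'; python3 -m crank '[[0,0,0,0,0,-0.8,5.5],[0,0,0,0,0,-0.8,5.5],[0,0,0,0,0,-0.5,5.5],[0,0,0,0,0,0,5.5]]'; python3 st.py
```

```text
can u,v,z mm [  1.4  -0.4 108.5] force [ 0.3  0.5 -0.6] q [ 0.29  0.22  1.73  0.    1.19 -1.58] open 61.6 t 33.5
tool x yaw -163.0 axis in can [ 0.007  0.    -1.   ] pos [0.4934 0.2706 0.1165]
time: 34.12
tool_pos: [0.492, 0.2712, 0.0783]
tcp_rot: [0.002, -0.149, 0.989, 0.001]
force: [-0.1, -0.2, -1.1]
gripper_width: 0.668
time: 34.62
tool_pos: [0.4919, 0.2711, 0.0575]
tcp_rot: [0.002, -0.149, 0.989, 0.001]
force: [-0.4, 0.0, 0.2]
gripper_width: 0.668
can u,v,z mm [ 0.1  0.6 49.5] force [-0.4  0.   0.2] q [ 0.29  0.3   1.77  0.    1.07 -1.58] open 61.4 t 34.62
tool x yaw -162.9 axis in can [ 0.004  0.    -1.   ] pos [0.4919 0.2711 0.0575]
```

```bash
python3 -m crank '[[0,0,0,0,0,-0.2,5.5],[0,0,0,0,0,-0.1,5.5],[0,0,0,0,0,0,5.5]]'; python3 -m crank '[[0,0,0,0,0,-0.1,5.5],[0,0,0,0,0,0,5.5]]';  python3 -m crank '[[0,0,0,0,0,-0.1,5.5],[0,0,0,0,0,0,5.5]]'; python3 st.py
```

```text
time: 35.0
tool_pos: [0.4923, 0.2712, 0.0551]
tcp_rot: [0.002, -0.149, 0.989, 0.001]
force: [0.4, -0.2, -0.0]
gripper_width: 0.664
time: 35.25
tool_pos: [0.4922, 0.2711, 0.054]
tcp_rot: [0.002, -0.149, 0.989, 0.001]
force: [1.1, 0.6, -0.3]
gripper_width: 0.673
time: 35.5
tool_pos: [0.4924, 0.2712, 0.0536]
tcp_rot: [0.002, -0.149, 0.989, 0.001]
force: [-2.1, -1.1, 4.0]
gripper_width: 0.666
can u,v,z mm [ 0.6  0.6 45.6] force [-2.1 -1.1  4. ] q [ 0.29  0.3   1.77  0.    1.07 -1.58] open 61.2 t 35.5
tool x yaw -162.9 axis in can [ 0.005  0.    -1.   ] pos [0.4924 0.2712 0.0536]
```

```bash
python3 -m crank '[[0,0,0,0,0,0,7.2],[0,0,0,0,0,0,7.2],[0,0,0,0,0,0,7.2],[0,0,0,0,0,2,7.2],[0,0,0,0,0,4,7.2]]'; python3 -m crank '[[0,0,0,0,0,6,7.2],[0,0,0,0,0,5,7.2],[0,0,-8,0,-4,2,7.2],[0,0,-10,0,-6,0,7.2],[0,0,-10,0,-6,0,7.2]]' >/dev/null; python3 -m crank '[[0,0,-10,-1,-6,0,7.2],[0,0,-10,-1,-6,0,7.2],[0,0,-9,-1,-6,0,7.2],[0,0,0,-1.4,-6,0,7.2],[0,0,0,-1,-5,-3,7.2]]' >/dev/null; python3 -m crank '[[0,0,0,-1,-2.4,-4,7.2],[0,0,0,0,0,-2,7.2],[0,0,0,0,0,0,7.2],[0,0,0,0,0,0,7.2]]' >/dev/null; python3 st.py
python3 -c "
from disc import *
aim(.4278,-.2036,'w9')"
```

```text
time: 36.12
tool_pos: [0.4905, 0.2706, 0.1117]
tcp_rot: [0.0, -0.149, 0.989, 0.0]
force: [1.2, -0.0, 1.3]
gripper_width: 0.783
can u,v,z mm [-199.6 -434.1  146.1] force [-0.5 -1.   0.8] q [-0.7  -0.06  1.94  0.    1.25 -1.57] open 72.0 t 37.88
tool x yaw 140.1 axis in can [ 0.004 -0.005 -1.   ] pos [ 0.4289 -0.203   0.1541]
pred px 316 224
dot area 53 px [315.4 223.5] world [ 0.427  -0.2037] shift cm [-0.21 -0.06]
```

```bash
python3 -m crank '[[0,0,0,-0.15,-0.05,-5,7.2],[0,0,0,0,0,-5,7.2],[0,0,0,0,0,-3,7.2],[0,0,0,0,0,-1.5,7.2],[0,0,0,0,0,0,7.2]]'; python3 -m crank '[[0,0,0,0,0,0,5.5],[0,0,0,0,0,0,5.5],[0,0,0,0,0,0,5.5]]'; python3 st.py; python3 -m crank '[[0,0,0,0,0,3,5.5],[0,0,0,0,0,6,5.5],[0,0,0,1,4,6,5.5],[0,0,9.5,1,5,4,5.5],[0,0,9.5,1,6,3,5.5]]'; python3 -m crank '[[0,0,9.5,1,6,0,5.5],[0,0,9.5,1,6,0,5.5],[0,0,9.5,1.4,6,0,5.5],[0,0,9.5,0,6,0,5.5],[0,0,0,0,6,0,5.5]]';python3 -m crank '[[0,0,0,0,2.4,0,5.5],[0,0,0,0,0,0,5.5],[0,0,0,0,0,0,5.5]]'; python3 st.py
```

```text
time: 38.55
tool_pos: [0.4271, -0.2033, 0.0083]
tcp_rot: [0.002, 0.341, 0.94, -0.001]
force: [0.9, -0.8, -0.0]
gripper_width: 0.787
time: 38.92
tool_pos: [0.4281, -0.2043, 0.0096]
tcp_rot: [0.004, 0.341, 0.94, -0.001]
force: [-1.0, 0.8, 6.3]
gripper_width: 0.665
can u,v,z mm [-200.7 -435.2    1.6] force [-1.   0.8  6.3] q [-0.7   0.17  2.03  0.    0.93 -1.58] open 61.1 t 38.92
tool x yaw 140.1 axis in can [ 0.005 -0.007 -1.   ] pos [ 0.4281 -0.2043  0.0096]
time: 39.55
tool_pos: [0.4548, -0.0647, 0.2183]
tcp_rot: [0.004, 0.179, 0.984, -0.001]
force: [-0.2, 1.0, -1.4]
gripper_width: 0.67
time: 40.17
tool_pos: [0.4879, 0.2365, 0.2159]
tcp_rot: [0.003, -0.149, 0.989, 0.001]
force: [0.1, 0.2, -0.9]
gripper_width: 0.664
time: 40.55
tool_pos: [0.4881, 0.2577, 0.2157]
tcp_rot: [0.002, -0.149, 0.989, 0.0]
force: [0.2, 0.3, -1.6]
gripper_width: 0.667
can u,v,z mm [ -7.5 -11.1 207.7] force [ 0.2  0.3 -1.6] q [ 0.27  0.09  1.66  0.    1.38 -1.6 ] open 61.3 t 40.55
tool x yaw -162.9 axis in can [ 0.004 -0.    -1.   ] pos [0.4881 0.2577 0.2157]
```

```bash
python3 -m crank '[[0,0,0,0.39,1.28,-3,5.5],[0,0,0,0,0,-4,5.5],[0,0,0,0,0,-2.5,5.5],[0,0,0,0,0,0,5.5],[0,0,0,0,0,0,5.5]]' >/dev/null; python3 st.py; python3 -m crank '[[0,0,0,-0.08,0,-0.6,5.5],[0,0,0,0,0,-0.6,5.5],[0,0,0,0,0,-0.8,5.5],[0,0,0,0,0,-0.8,5.5],[0,0,0,0,0,-0.8,5.5]]'; python3 -m crank '[[0,0,0,0,0,-0.2,5.5],[0,0,0,0,0,0,5.5]]'; python3 st.py
```

```text
can u,v,z mm [  1.2  -0.  114.2] force [ 1.   0.1 -0.3] q [ 0.29  0.21  1.73  0.    1.2  -1.58] open 61.7 t 41.17
tool x yaw -163.0 axis in can [ 0.007  0.    -1.   ] pos [0.4932 0.2708 0.1222]
time: 41.8
tool_pos: [0.4911, 0.2713, 0.084]
tcp_rot: [0.002, -0.149, 0.989, 0.001]
force: [-0.1, 0.3, -1.4]
gripper_width: 0.671
time: 42.05
tool_pos: [0.4912, 0.2713, 0.0826]
tcp_rot: [0.002, -0.149, 0.989, 0.001]
force: [-0.3, -0.5, -0.1]
gripper_width: 0.666
can u,v,z mm [-0.5  1.  74.6] force [-0.3 -0.5 -0.1] q [ 0.29  0.26  1.76  0.    1.12 -1.58] open 61.2 t 42.05
tool x yaw -162.9 axis in can [ 0.005  0.    -1.   ] pos [0.4912 0.2713 0.0826]
```

```bash
python3 -m crank '[[0,0,0,0.05,0,-0.4,5.5],[0,0,0,0,0,-0.2,5.5],[0,0,0,0,0,-0.1,5.5],[0,0,0,0,0,0,5.5]]'; python3 -m crank '[[0,0,0,0,0,-0.1,5.5],[0,0,0,0,0,0,5.5]]';  python3 -m crank '[[0,0,0,0,0,-0.1,5.5],[0,0,0,0,0,0,5.5]]'; python3 st.py
```

```text
time: 42.55
tool_pos: [0.4917, 0.2713, 0.0757]
tcp_rot: [0.002, -0.149, 0.989, 0.001]
force: [-0.5, 0.8, -0.6]
gripper_width: 0.668
time: 42.8
tool_pos: [0.4917, 0.2713, 0.0747]
tcp_rot: [0.002, -0.149, 0.989, 0.001]
force: [1.0, -0.6, -1.5]
gripper_width: 0.67
time: 43.05
tool_pos: [0.4918, 0.2713, 0.0738]
tcp_rot: [0.002, -0.149, 0.989, 0.001]
force: [-0.0, -0.2, -0.2]
gripper_width: 0.67
can u,v,z mm [ 0.1  0.9 65.8] force [-0.  -0.2 -0.2] q [ 0.29  0.27  1.76  0.    1.1  -1.58] open 61.6 t 43.05
tool x yaw -162.9 axis in can [ 0.005  0.    -1.   ] pos [0.4918 0.2713 0.0738]
```

```bash
python3 -m crank '[[0,0,0,0,0,-0.1,5.5],[0,0,0,0,0,0,7.2],[0,0,0,0,0,0,7.2],[0,0,0,0,0,0,7.2],[0,0,0,0,0,2,7.2]]'; python3 -m crank '[[0,0,0,0,0,4,7.2],[0,0,0,0,0,5,7.2],[0,0,0,0,-4,4,7.2],[0,0,0,0,-6,1,7.2],[0,0,0,0,-6,0,7.2]]' >/dev/null; python3 -m crank '[[0,0,0,0,-6,0,7.2],[0,0,0,0,-6,0,7.2],[0,0,0,0,-6,0,7.2],[0,0,0,0,-6,0,7.2],[0,0,0,0,-6,0,7.2]]' >/dev/null; python3 -m crank '[[0,0,0,0,-5,-3,7.2],[0,0,0,0,-3,-3,7.2],[0,0,0,0,0,-2,7.2],[0,0,0,0,0,0,7.2],[0,0,0,0,0,0,7.2]]' >/dev/null; python3 st.py
python3 -c "
from disc import *
aim(.4962,-.269,'w10')"
```

```text
time: 43.68
tool_pos: [0.4902, 0.2708, 0.0912]
tcp_rot: [0.0, -0.149, 0.989, 0.0]
force: [0.4, 0.2, 1.0]
gripper_width: 0.786
can u,v,z mm [-158.3 -515.6  145.8] force [-1.1  0.3  0.2] q [-0.72  0.17  1.71  0.    1.26 -2.59] open 71.8 t 45.55
tool x yaw -162.9 axis in can [ 0.006 -0.001 -1.   ] pos [ 0.4923 -0.2687  0.1538]
pred px 317 229
dot area 53 px [316.6 227.7] world [ 0.4953 -0.2695] shift cm [ 0.28 -0.07]
```

```bash
python3 -m crank '[[0,0,0,0.3,-0.05,-5,7.2],[0,0,0,0,0,-5,7.2],[0,0,0,0,0,-3,7.2],[0,0,0,0,0,-1.5,7.2],[0,0,0,0,0,0,7.2]]'; python3 -m crank '[[0,0,0,0,0,0,5.5],[0,0,0,0,0,0,5.5],[0,0,0,0,0,0,5.5]]'; python3 st.py; python3 -m crank '[[0,0,0,0,0,3,5.5],[0,0,0,0,0,6,5.5],[0,0,0,0,5,4,5.5],[0,0,0,-1,6,1,5.5],[0,0,0,-1,6,0,5.5]]'; python3 -m crank '[[0,0,0,-0.5,6,0,5.5],[0,0,0,0,5,0,5.5],[0,0,0,0,4,-4,5.5],[0,0,0,0,0,-4,5.5],[0,0,0,0,0,0,5.5]]'; python3 st.py
```

```text
time: 46.22
tool_pos: [0.495, -0.2691, 0.008]
tcp_rot: [0.002, -0.149, 0.989, 0.001]
force: [0.2, 0.6, 0.1]
gripper_width: 0.781
time: 46.6
tool_pos: [0.4961, -0.2702, 0.0097]
tcp_rot: [0.004, -0.149, 0.989, -0.001]
force: [-0.1, 0.7, 6.3]
gripper_width: 0.67
can u,v,z mm [-155.  -518.1    1.7] force [-0.1  0.7  6.3] q [-0.72  0.38  1.77  0.01  0.98 -2.59] open 61.6 t 46.6
tool x yaw -162.9 axis in can [ 0.007 -0.002 -1.   ] pos [ 0.4961 -0.2702  0.0097]
time: 47.22
tool_pos: [0.4753, -0.0993, 0.1486]
tcp_rot: [0.004, -0.148, 0.989, -0.0]
force: [0.6, 0.9, -0.6]
gripper_width: 0.671
time: 47.85
tool_pos: [0.4667, 0.0504, 0.0643]
tcp_rot: [-0.001, -0.149, 0.989, 0.002]
force: [-0.5, -0.8, -0.4]
gripper_width: 0.669
can u,v,z mm [ -88.9 -203.    56.3] force [-0.5 -0.8 -0.4] q [-0.15  0.07  2.02  0.    1.06 -2.02] open 61.5 t 47.85
tool x yaw -162.8 axis in can [-0.001  0.003 -1.   ] pos [0.4667 0.0504 0.0643]
```

```bash
python3 -m crank '[[0,0,0,0,0,-3,5.5],[0,0,0,0,0,-1.6,5.5],[0,0,0,0,0,-0.6,5.5],[0,0,0,0,0,0,5.5]]'; python3 st.py; python3 -m crank '[[0,0,0,0,0,0,7.2],[0,0,0,0,0,0,7.2],[0,0,0,0,0,2,7.2],[0,0,0,0,0,5,7.2],[0,0,0,0,0,5,7.2]]'; python3 -m crank '[[0,0,-9.4,-0.5,-6,2.3,7.2],[0,0,-9.4,-0.5,-6,0,7.2],[0,0,-9.4,-0.8,-6,0,7.2],[0,0,-9.4,-0.8,-6,0,7.2],[0,0,-9.4,-0.7,-6,0,7.2]]' >/dev/null; python3 -m crank '[[0,0,0,0,-3.9,0,7.2],[0,0,0,0,0,0,7.2],[0,0,0,0,0,0,7.2]]' >/dev/null; python3 st.py
python3 -c "
from disc import *
aim(.4341,-.2893,'w11')"
```

```text
time: 48.35
tool_pos: [0.4703, 0.0494, 0.0154]
tcp_rot: [0.003, -0.149, 0.989, 0.0]
force: [0.1, -0.2, -0.3]
gripper_width: 0.67
can u,v,z mm [ -85.8 -205.     7.4] force [ 0.1 -0.2 -0.3] q [-0.15  0.16  2.03  0.    0.94 -2.02] open 61.6 t 48.35
tool x yaw -162.9 axis in can [ 0.005  0.    -1.   ] pos [0.4703 0.0494 0.0154]
time: 48.98
tool_pos: [0.4695, 0.0497, 0.1364]
tcp_rot: [0.002, -0.149, 0.989, 0.001]
force: [0.1, 0.5, 0.2]
gripper_width: 0.783
can u,v,z mm [-216.5 -516.6  149.1] force [ 0.4 -0.2 -0.4] q [-0.81  0.07  1.81  0.    1.26 -1.86] open 71.9 t 49.98
tool x yaw 150.1 axis in can [ 0.004 -0.003 -1.   ] pos [ 0.4369 -0.2869  0.1571]
pred px 313 223
dot area 56 px [312.6 221.6] world [ 0.433  -0.2895] shift cm [-0.4 -0.3]
```

```bash
python3 -m crank '[[0,0,0,-0.35,-0.25,-5,7.2],[0,0,0,0,0,-5,7.2],[0,0,0,0,0,-3,7.2],[0,0,0,0,0,-1.7,7.2],[0,0,0,0,0,0,7.2]]'; python3 -m crank '[[0,0,0,0,0,0,5.5],[0,0,0,0,0,0,5.5],[0,0,0,0,0,0,5.5]]'; python3 st.py; python3 -m crank '[[0,0,0,0,0,3,5.5],[0,0,0,0,0,6,5.5],[0,0,0,2,5,4,5.5],[0,0,0,2,6,1,5.5],[0,0,0,2.5,5.5,0,5.5]]'; python3 -m crank '[[0,0,0,3,5.5,0,5.5],[0,0,0,3,5,0,5.5],[0,0,0,3,5,0,5.5],[0,0,0,0,2,-4,5.5],[0,0,0,0,0,-4,5.5]]';python3 -m crank '[[0,0,0,0,0,-3,5.5],[0,0,0,0,0,-1.6,5.5],[0,0,0,0,0,0,5.5],[0,0,0,0,0,0,5.5]]'; python3 st.py
```

```text
time: 50.65
tool_pos: [0.4332, -0.2889, 0.0096]
tcp_rot: [0.002, 0.257, 0.966, 0.0]
force: [-0.2, -0.5, 0.2]
gripper_width: 0.785
time: 51.02
tool_pos: [0.4345, -0.291, 0.0117]
tcp_rot: [0.004, 0.258, 0.966, -0.001]
force: [1.2, 1.6, 6.3]
gripper_width: 0.668
can u,v,z mm [-220.  -519.9    3.7] force [1.2 1.6 6.3] q [-0.82  0.28  1.9   0.    0.96 -1.87] open 61.4 t 51.02
tool x yaw 150.1 axis in can [ 0.005 -0.006 -1.   ] pos [ 0.4345 -0.291   0.0117]
time: 51.65
tool_pos: [0.4977, -0.1289, 0.149]
tcp_rot: [0.004, 0.258, 0.966, -0.001]
force: [0.3, -0.7, -0.6]
gripper_width: 0.668
time: 52.28
tool_pos: [0.587, 0.0467, 0.0665]
tcp_rot: [0.003, 0.257, 0.967, -0.0]
force: [0.1, -0.7, -1.0]
gripper_width: 0.666
time: 52.78
tool_pos: [0.5878, 0.0447, 0.0227]
tcp_rot: [0.004, 0.258, 0.966, -0.0]
force: [0.3, 0.1, -0.1]
gripper_width: 0.669
can u,v,z mm [  25.2 -244.    14.7] force [ 0.3  0.1 -0.1] q [-0.13  0.41  1.7  -0.    1.03 -1.18] open 61.5 t 52.77
tool x yaw 150.1 axis in can [ 0.006 -0.004 -1.   ] pos [0.5878 0.0447 0.0227]
```

```bash
python3 -m crank '[[0,0,0,0,0,-0.5,5.5],[0,0,0,0,0,-0.4,5.5],[0,0,0,0,0,0,7.2],[0,0,0,0,0,0,7.2],[0,0,0,0,0,2,7.2]]'; python3 -m crank '[[0,0,0,0,0,5,7.2],[0,0,0,0,0,6,7.2],[0,0,0,0,0,6,7.2],[0,0,0,0,0,6,3],[0,0,0,0,0,6,0]]' >/dev/null; python3 -m crank '[[0,0,-8.6,0.4,5,0,0],[0,0,-8.6,0.4,6,0,0],[0,0,-8.6,0.4,6,0,0],[0,0,-8.6,0.4,6,0,0],[0,0,-8.6,0.4,3,0,0]]'; python3 -m crank '[[0,0,0,0,0,0,0],[0,0,0,0,0,0,0]]' >/dev/null; python3 st.py
python3 - <<'E'
from h import *
save('scene','sc12'); save('side','s12'); a=cv2.imread('pics/sc12_raw.png')[130:430,150:500]; b=cv2.imread('pics/s12_raw.png')[190:340,190:290]
o=np.zeros((600,800,3),np.uint8); o[:429,:500]=cv2.resize(a,(500,429),interpolation=2); o[:450,500:800]=cv2.resize(b,(300,450),interpolation=2)
cv2.imwrite('pics/c12.png',o)
E
```

```text
time: 53.4
tool_pos: [0.5851, 0.0451, 0.0314]
tcp_rot: [0.001, 0.258, 0.966, -0.001]
force: [0.8, 0.6, 0.3]
gripper_width: 0.783
time: 54.65
tool_pos: [0.6057, 0.3081, 0.3239]
tcp_rot: [0.002, 0.595, 0.804, -0.0]
force: [0.1, -0.1, -0.7]
gripper_width: 0.045
can u,v,z mm [119.4  -1.5 315.2] force [ 0.  -0.7  0.1] q [ 0.29  0.39  1.11 -0.01  1.64 -0.01] open 0.5 t 54.9
tool x yaw 107.2 axis in can [ 0.001 -0.005 -1.   ] pos [0.6066 0.3041 0.3232]
```

View pics/c12.png

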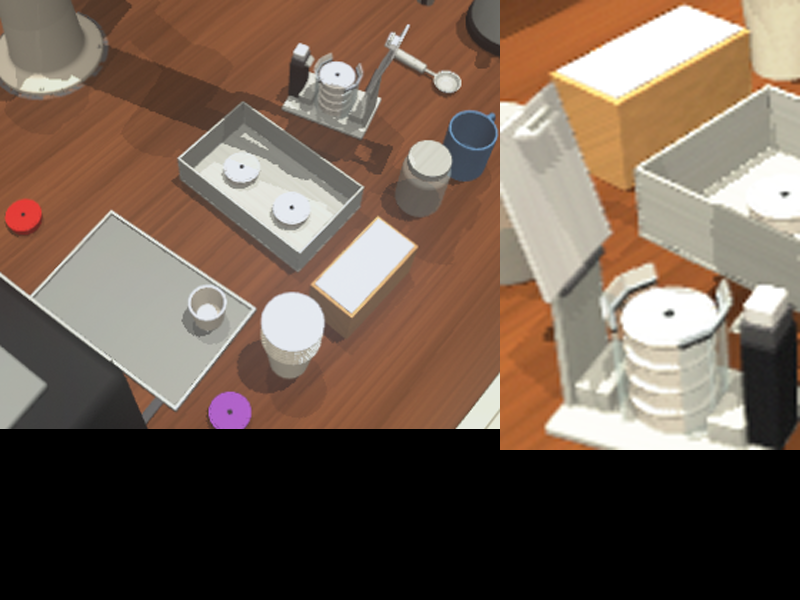

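The picture shows four discs stacked flat in the tube up to the line, two lying in the pan at (240,168) and (291,208), and the tray empty except for the cup. The lid stands open. Next I work out the closing arc.

```bash
python3 - <<'E'
import numpy as np
r,h=100,6
def tcp(t):
    if t>np.pi/2-.1: return np.array([62-r*np.cos(t)+2*np.sin(t)+h, 197.])
    return np.array([62-r*np.cos(t)+2*np.sin(t)+h,98+r*np.sin(t)+2*np.cos(t)])
p0=np.array([119.4,197]);acc=np.zeros(3)
for t in np.r_[1.80:0.02:-.09]:
    p=tcp(t);d=p-p0;w=np.array([d[0]*.956,d[0]*.294,d[1]])/10+acc;rr=w.round(2);acc=w-rr;print(round(t,2),[0,0,0,*rr.tolist(),0],p.round(0));p0=p
E
python3 -m crank '[[0,0,0,0,0.1,-5,0],[0,0,0,0,0,-5,0],[0,0,0,0,0,-1.8,0],[0,0,0,0,0,0,0],[0,0,0,0,0,0,0]]'; python3 st.py
```

```text
1.8 [0, 0, 0, -2.56, -0.79, 0.0, 0] [ 93. 197.]
1.71 [0, 0, 0, -0.84, -0.25, 0.0, 0] [ 84. 197.]
1.62 [0, 0, 0, -0.85, -0.27, 0.0, 0] [ 75. 197.]
1.53 [0, 0, 0, -0.86, -0.26, 0.0, 0] [ 66. 197.]
1.44 [0, 0, 0, -0.86, -0.27, 0.04, 0] [ 57. 197.]
1.35 [0, 0, 0, -0.85, -0.26, -0.14, 0] [ 48. 196.]
1.26 [0, 0, 0, -0.84, -0.25, -0.22, 0] [ 39. 194.]
1.17 [0, 0, 0, -0.81, -0.25, -0.29, 0] [ 31. 191.]
1.08 [0, 0, 0, -0.78, -0.25, -0.38, 0] [ 23. 187.]
0.99 [0, 0, 0, -0.75, -0.23, -0.44, 0] [ 15. 183.]
0.9 [0, 0, 0, -0.71, -0.21, -0.51, 0] [  7. 178.]
0.81 [0, 0, 0, -0.66, -0.21, -0.58, 0] [  0. 172.]
0.72 [0, 0, 0, -0.61, -0.18, -0.64, 0] [ -6. 165.]
0.63 [0, 0, 0, -0.55, -0.17, -0.69, 0] [-12. 159.]
0.54 [0, 0, 0, -0.49, -0.15, -0.74, 0] [-17. 151.]
0.45 [0, 0, 0, -0.42, -0.13, -0.78, 0] [-21. 143.]
0.36 [0, 0, 0, -0.35, -0.11, -0.82, 0] [-25. 135.]
0.27 [0, 0, 0, -0.29, -0.09, -0.85, 0] [-28. 127.]
0.18 [0, 0, 0, -0.21, -0.06, -0.87, 0] [-30. 118.]
0.09 [0, 0, 0, -0.13, -0.04, -0.89, 0] [-31. 109.]
time: 55.62
tool_pos: [0.608, 0.3061, 0.2072]
tcp_rot: [0.003, 0.594, 0.804, 0.001]
force: [-0.6, 0.3, 0.1]
gripper_width: 0.006
can u,v,z mm [ 1.214e+02 -1.000e-01  1.992e+02] force [-0.6  0.3  0.1] q [ 0.29  0.43  1.28 -0.    1.43 -0.01] open 0.6 t 55.62
tool x yaw 107.1 axis in can [ 0.005 -0.005 -1.   ] pos [0.608  0.3061 0.2072]
```

```bash
python3 -m crank '[[0,0,0,-1,-0.3,-0.2,0],[0,0,0,-0.9,-0.28,0,0],[0,0,0,-0.85,-0.27,0,0],[0,0,0,-0.84,-0.26,0,0],[0,0,0,-0.85,-0.26,0,0]]'; python3 st.py; python3 -m crank '[[0,0,0,-0.86,-0.26,0,0],[0,0,0,-0.86,-0.27,0.04,0],[0,0,0,-0.85,-0.26,-0.14,0],[0,0,0,-0.84,-0.25,-0.22,0],[0,0,0,-0.81,-0.25,-0.29,0]]'; python3 -m crank '[[0,0,0,-0.78,-0.25,-0.38,0],[0,0,0,-0.75,-0.23,-0.44,0],[0,0,0,-0.71,-0.21,-0.51,0],[0,0,0,-0.66,-0.21,-0.58,0],[0,0,0,-0.61,-0.18,-0.64,0]]'; python3 st.py
```

```text
time: 56.25
tool_pos: [0.5615, 0.2921, 0.2022]
tcp_rot: [0.002, 0.594, 0.804, -0.001]
force: [0.4, -0.2, 1.2]
gripper_width: 0.007
can u,v,z mm [ 72.7   0.2 194.2] force [ 0.4 -0.2  1.2] q [ 0.29  0.32  1.44 -0.    1.39 -0.01] open 0.6 t 56.25
tool x yaw 107.1 axis in can [ 0.    -0.005 -1.   ] pos [0.5615 0.2921 0.2022]
time: 56.88
tool_pos: [0.5194, 0.2792, 0.1959]
tcp_rot: [0.002, 0.594, 0.804, -0.001]
force: [1.5, -0.2, -0.4]
gripper_width: 0.003
time: 57.5
tool_pos: [0.4845, 0.2684, 0.1702]
tcp_rot: [0.002, 0.594, 0.804, -0.001]
force: [1.8, -0.3, 0.4]
gripper_width: 0.005
can u,v,z mm [ -7.8   0.2 162.2] force [ 1.8 -0.3  0.4] q [ 0.29  0.14  1.71 -0.01  1.29 -0.01] open 0.4 t 57.5
tool x yaw 107.1 axis in can [ 0.001 -0.005 -1.   ] pos [0.4845 0.2684 0.1702]
```

```bash
python3 -m crank '[[0,0,0,-0.55,-0.17,-0.69,0],[0,0,0,-0.49,-0.15,-0.74,0],[0,0,0,-0.42,-0.13,-0.78,0],[0,0,0,-0.35,-0.11,-0.82,0],[0,0,0,-0.29,-0.09,-0.85,0]]'; python3 -m crank '[[0,0,0,-0.21,-0.06,-0.8,0],[0,0,0,-0.3,-0.08,-0.6,0],[0,0,0,-0.2,-0.05,-0.2,0],[0,0,0,0,0,0,0]]'; python3 st.py
```

```text
time: 58.12
tool_pos: [0.4637, 0.262, 0.1312]
tcp_rot: [0.002, 0.594, 0.804, -0.001]
force: [1.7, 0.4, 0.7]
gripper_width: 0.007
time: 58.62
tool_pos: [0.459, 0.2607, 0.1173]
tcp_rot: [0.004, 0.594, 0.804, 0.001]
force: [4.6, 1.5, 5.1]
gripper_width: 0.004
can u,v,z mm [-34.5   0.3 109.3] force [4.6 1.5 5.1] q [ 0.29  0.13  1.83 -0.01  1.18 -0.01] open 0.3 t 58.62
tool x yaw 107.1 axis in can [ 0.006 -0.005 -1.   ] pos [0.459  0.2607 0.1173]
```

```bash
python3 -m crank '[[0,0,0,0,0,-0.3,0],[0,0,0,0,0,-0.3,0],[0,0,0,0,0,0,0]]'; python3 -m crank '[[0,0,0,0,0,-0.2,0],[0,0,0,0,0,-0.2,0],[0,0,0,0,0,0,0]]'; python3 st.py;  python3 -m crank '[[0,0,0,0,0,-0.2,0],[0,0,0,0,0,-0.2,0],[0,0,0,0,0,0,0]]'; python3 st.py
```

```text
time: 59.0
tool_pos: [0.4588, 0.2606, 0.113]
tcp_rot: [0.004, 0.594, 0.804, 0.0]
force: [-0.6, -0.7, 10.8]
gripper_width: 0.005
time: 59.38
tool_pos: [0.4565, 0.2601, 0.1059]
tcp_rot: [0.002, 0.594, 0.804, -0.002]
force: [-0.6, -0.3, 7.4]
gripper_width: 0.005
can u,v,z mm [-37.    0.5  97.9] force [-0.6 -0.3  7.4] q [ 0.29  0.14  1.84 -0.01  1.16 -0.01] open 0.5 t 59.38
tool x yaw 107.1 axis in can [-0.    -0.005 -1.   ] pos [0.4565 0.2601 0.1059]
time: 59.75
tool_pos: [0.4566, 0.2602, 0.1042]
tcp_rot: [0.002, 0.594, 0.805, -0.002]
force: [-8.3, -3.2, 22.6]
gripper_width: 0.008
can u,v,z mm [-36.8   0.5  96.2] force [-8.3 -3.2 22.6] q [ 0.29  0.15  1.84 -0.01  1.16 -0.01] open 0.7 t 59.75
tool x yaw 107.1 axis in can [-0.001 -0.005 -1.   ] pos [0.4566 0.2602 0.1042]
```

```bash
python3 -m crank '[[0,0,0,0,0,0.2,0],[0,0,0,0,0,0.2,0],[0,0,0,0,0,0.2,0],[0,0,0,0,0,0.3,0],[0,0,0,0,0,0,0]]'; python3 st.py; python3 -c "
from h import *
save('side','s13',(190,230,300,340),5)"
```

```text
time: 60.38
tool_pos: [0.456, 0.26, 0.1101]
tcp_rot: [0.002, 0.594, 0.804, -0.002]
force: [-0.1, 0.3, -0.3]
gripper_width: 0.005
can u,v,z mm [-37.6   0.5 102.1] force [-0.1  0.3 -0.3] q [ 0.29  0.14  1.84 -0.01  1.17 -0.01] open 0.5 t 60.38
tool x yaw 107.1 axis in can [-0.001 -0.005 -1.   ] pos [0.456  0.26   0.1101]
```

View pics/s13.png

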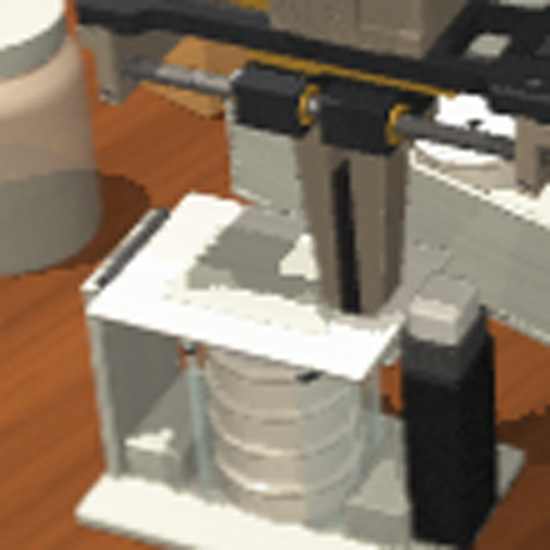

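The lid is flat over the four-disc stack and the force is zero with the tip 2 mm above it. I'll back away and do one last check.

```bash
python3 -m crank '[[0,0,0,0,0,0.5,0],[0,0,0,0,0,1,0],[0,0,0,0,0,4,0],[0,0,0,-1,0,6,0],[0,0,0,-2,-3,5,0]]' >/dev/null; python3 -m crank '[[0,0,0,-2,-5,3,0],[0,0,0,-2,-5,0,0],[0,0,0,0,0,0,0],[0,0,0,0,0,0,0]]'
python3 - <<'E'
from h import *
save('scene','sc14'); save('side','s14'); a=cv2.imread('pics/sc14_raw.png')[130:430,150:500]; b=cv2.imread('pics/s14_raw.png')[240:360,190:310]
o=np.zeros((430,800,3),np.uint8); o[:429,:500]=cv2.resize(a,(500,429),interpolation=2); o[:300,500:800]=cv2.resize(b,(300,300),interpolation=2)
cv2.imwrite('pics/c14.png',o)
E
```

```text
time: 61.55
tool_pos: [0.3869, 0.1304, 0.3062]
tcp_rot: [0.002, 0.594, 0.804, -0.001]
force: [0.0, 0.5, -0.5]
gripper_width: 0.007
```

View pics/c14.png

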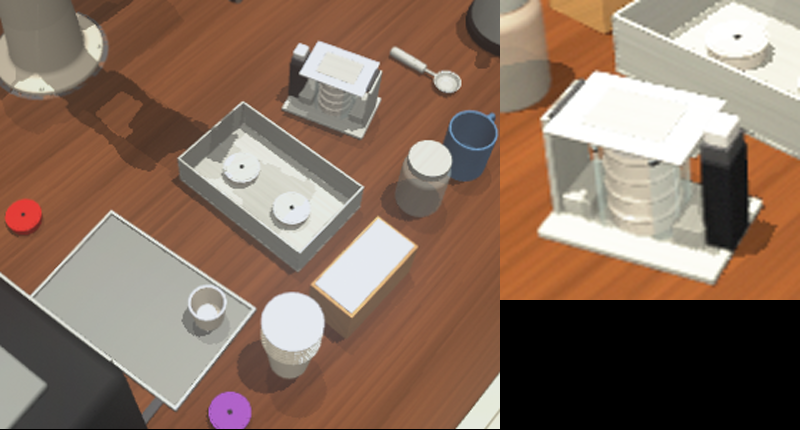

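The lid stays shut with nothing touching it. Two discs are in the pan, the tray holds only the cup, and everything else is in place, so I'm handing in.

```bash
python3 -c "
from rig import *
print(hand_in())"
```

```text
the job is handed in; nothing more can be done
None
```

The job is done and handed in at about 62 s on the robot's clock. No verdict was reported.

- **Lid opening:** I pressed the button with one finger and kept the other over the lid's edge. I then followed the lid slowly up to its stop. The first two presses did not free it, because the lid-side finger held the lid down; less tilt on the third press worked. Near the end of the swing a fingertip pressed on the lid's edge with about 20 N, which went away when I backed off. I did not measure the lid's speed.
- **Discs:** The tube held one disc at the start, so I stacked three from the tray on it, making four. One tray disc had been knocked about 2.5 cm aside before I reached it, and I found it again in the camera image. The two left over lie in the steel pan.
- **Lid closing:** The lip rode over the catch at about 11 N, and I pressed the lid to its stop at about 23 N. With the finger lifted clear the force read zero and the lid stayed flat, so it has caught.
- **Last checks:** The final pictures show the lid shut over four flat discs, two discs in the pan, and the tray empty except for the espresso cup. The mug, spoon, jar, tea box, paper cups and the red and purple discs seen in the pictures look unmoved. I judged the top disc against the fill line by the disc count and the release height, not by a close view of the line.

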